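# Emergency lid release of a bench microcentrifuge

### The job

The small bench microcentrifuge has lost power with its lid locked shut. Take the release rod (the tool with the plain straight handle) out of the tool stand, push it straight down through the small release hole in the deck at the right of the lid and, feeling for the sprung latch tail underneath, press just hard enough for the latch to let go and the lid to pop up, never forcing the rod. Put the rod fully back in its own hole in the stand and raise the lid all the way so that it stays open by itself, leaving everything else where it is.

Things in the scene. Friction and masses are not known exactly. Their poses are not given: they have to be found in the camera images.
- microfuge: white bench microcentrifuge, fixed to the bench: 270 mm deep (x), 258 wide (y), flat deck 110 mm above the bench. Origin: centre of its underside; z up, its own -x is the front (sloping control panel, turned towards the robot), -y its right. The round lid (170 mm across, 24 thick) is centred 20 mm behind the origin. The rod must never press it, its lid or its latch with more than 30 N in all
- release_hole (a point): centre of the mouth of the release hole, at deck height, axes as microfuge: 43.5 mm in front of and 100 mm to the right of the microfuge origin, 33 mm clear of the lid. A vertical hole 10.5 mm across with a small bevel, lined with a smooth black bush whose flat ring shows round it, 10 mm through the deck, open space below. Under it lies the latch tail's flat, smooth round pad, 20 mm across
- latch_pivot (a point): pivot of the hidden lid latch, 40 mm under the deck at the lid's front, axes as microfuge; fixed. Its tail reaches back to the pad under the release hole. Rest depth of the pad under the mouth differs every time: 18 to 38 mm, not measured. Pressed, it gives from 3 N, rising 0.7 N per mm; the latch lets go at 4.5 to 5.5 mm (6 to 9 N; more, up to 16, if the rod rubs on the hole's wall); hard stop at 9.5 mm; over 30 N bends it
- lid (a joint): lid hinge at the rear of the lid, rad: 0 shut and locked, grows as it opens, 1.25 fully open (stop). When the latch lets go two spring plungers pop it up to about 0.36 by themselves; from there it must be raised by hand (about 2 N at the tab); its stiff hinge holds it wherever it is left. Lid mass 0.13 kg
- lid_tab (a point): middle of the lower front edge of the lid's finger tab, a flat lip 50 mm wide (y) and 9 thick standing 35 mm out from the round lid's front; it can be pinched across its width or lifted from beneath. Axes turn with the lid (shut: as microfuge). 215 mm from the hinge axis; shut, 113 mm above the bench and 3 mm over the deck; popped up, about 75 mm higher with free space beneath
- lid_hinge (a point): middle of the lid's hinge axis, which runs along the microfuge's y, 118 mm above the bench, 110 mm behind the microfuge origin; axes turn with the lid (opening turns it positively about y)
- release_rod: release rod: steel shank 8 mm across, 58 long, bevelled tip; steel collar 20 across, 6 thick; plain straight black handle with fine grey rings, 14 across, 60 long; 124 mm, 70 g. Origin: centre of the tip; z towards the handle. It stands upright in any one of the stand's three holes, collar on the stand's top: tip 12 mm, handle 76 to 136 mm above the bench
- rod_tip (a point): tip of the release rod (same point as its origin)
- rod_grip (a point): middle of the rod's handle, 94 mm from the tip: where to grip it
- tool_stand: grey tool stand fixed to the bench: a block 50 x 160 x 70 mm (x, y, z), on a foot 60 x 170 x 6 mm; origin at the centre of its underside. Three vertical holes in a row along its y (at -50, 0 and +50 mm), each 10.5 mm across with a 2 mm bevel, 62 mm deep
- tool_stand_hole0 (a point): centre of the mouth of the hole at y = -50 mm, level with the stand's top (70 mm)
- tool_stand_hole1 (a point): mouth of the middle hole
- tool_stand_hole2 (a point): mouth of the hole at y = +50 mm
- tee_key: another tool in the stand, to be left there: same shank and collar, but a cross bar 70 mm long for a handle (across the stand, 98 mm from its tip). Origin at its tip
- ball_driver: another tool in the stand, to be left there: same shank and collar, but a ball 32 mm across for a handle (ball centre 94 mm from its tip). Origin at its tip
- stopper_1: black rubber stopper, 29 mm across, 26 mm high, standing beside the tool stand; not part of the job. Origin: centre of its underside
- vial_3: small screw-cap vial, 25 mm across, 60 mm high, standing behind the tool stand; not part of the job. Origin: centre of its underside
- petri_2: closed petri dish, 57 mm across, 15 mm high, beside the microcentrifuge on its left; not part of the job. Origin: centre of its underside
- calculator: pocket calculator, 132 x 72 x 12 mm, lying near the front edge; not part of the job. Origin: centre of its underside
- pencil: pencil, 123 mm long, 7 mm thick, lying near the front edge; not part of the job. Origin: centre of its underside
- timer: white digital timer, 66 x 66 x 18 mm, lying on the right; not part of the job. Origin: centre of its underside
- tape_roll: roll of tape, 106 mm across, 25 mm high, lying at the front right; not part of the job. Origin: centre of its underside

How it is judged:
By the outcome, as a careful person would: the job done as asked, in the order asked, and still so for the second after the job is handed in, with the robot touching nothing.
It also fails if it takes over 72 s, if anything falls off the work surface, if the arm or the gripper's body presses on something with over 40 N, if the wrist force passes 120 N, or if a joint passes its speed limit or range.

### The arm

A 6-joint arm with a two-finger parallel gripper is mounted at the origin on a cart in front of the work surface, level with it; the furniture and walls round the work are solid. World frame = base frame: x ahead of the robot, y to its left, z up, the work surface at z = 0. Lengths are in m, angles in rad, forces in N, time in s.
With the tool pointing down it reaches from about 0.275 to 0.85 m from the base axis. Payload 5.2 kg.
Tool frame: the origin (TCP) lies midway between the tips of the shut fingers; the grasp point (between the pads) lies 19 mm behind it; z points along the fingers, y is the line along which they close (so a half turn about z gives the same grasp; the last joint's range is limited). The gripper opens to 85 mm and grips with 20 to 120 N. Pads are 22 mm wide; open, the fingers measure 114 mm over their backs; the gripper's body (76 mm by 85 mm) begins 54 mm behind the grasp point. The pads swing forward as they close: fully open they stand 13 mm farther back than shut.
Start: joints at [1.128, 0.259, 1.535, -0, 1.348, -0.203], TCP at [0.131, 0.534, 0.195] pointing down, gripper open.
Joint ranges: [-3.14, 3.14], [-0.91, 2.08], [0.19, 2.58], [-1.22, 4.36], [0.22, 2.71], [-3.12, 3.12]. Speed limits (rad/s): [2.57, 2.57, 3.14, 3.14, 3.14, 3.14].

### API

Orientations are given as a unit quaternion [w, x, y, z].
In Python, from bench import r, optics, ticket gives the robot as it stands.
- The arm moves only by the shell command python3 -m handwheel 'ROWS' [FORCE]. ROWS is JSON, a list of rows, each an object of numbers: "ax", "ay", "az": the turn, a rotation vector about the tool's x, y, z each as a share of 8 degrees, from -1 to 1; "x", "y", "z": the shift along the tool's x, y, z each as a share of 2 cm, from -1 to 1; "fingers": the closure, from -1 (fully open) to 1 (shut). In form: [{"ax": .., "ay": .., "az": .., "x": .., "y": .., "z": .., "fingers": ..}, ...]. A call has 1 to 5 rows; each row shifts and turns the commanded pose from where the row before left it, along the tool's axes as they then stand; what a row does not reach is not made up. A row lasts 1/10 s, in which the tool goes at most 50 mm and 8.59 degrees, less where a joint would pass 70% of its speed; a pose out of reach is approached as far as the arm can. A call with a number of a shift or a turn outside -1 to 1 is refused whole. A call with a gripper value outside its range is refused whole. The fingers move at their own pace and stop on an object; FORCE is the grip in N (left out, the last holds). Time passes only in rows, so rows that do not move let the fingers close. It gives the time, the measured TCP pose, the force, the opening and the grip force at its end, in the units of the state.
- r.sense(): the state, without advancing time (a new reading comes with each control period).
- optics.grab_frame(name): name is "scene" or "top" or "wrist"; returns (picture, depth): 480x640x3 uint8, red, green, blue; 480x640 float32, m along the optical axis (not along the pixel's ray), 0 where there is no reading.
- optics.calibration(name): a dict with "fx", "fy", "cx", "cy" (pixels), "rvec" (rotation vector, rad) and "tvec" (3), from world to camera coordinates, as OpenCV has them. Camera axes: x right, y down, z forward; pixel columns grow to the right and rows downward; lengths in m; the calibration is good to about 2 mm. A picture is of the moment at which its call begins: read the wrist's pose just before it. calibration takes no time and is no camera call; for the wrist camera it gives the pose at the moment of the call.
- ticket.finish_job(): hands the job in; it is judged then, once.
The state is a dict: "t": time; "qpos": joint angles; "dq": joint speeds; "joint_efforts": joint torques, N m; "eef_pos": TCP position; "tcp_rot": TCP orientation; "wrist_force": force on the tool from outside, world axes, zero at the start; "torque": the same for the moment, N m; "opening": finger opening in m; "grasp_force": force on a finger pad.
Only numpy, scipy, OpenCV 4.12 (cv2) and the standard library are available. Lean on these libraries where they do the work, as an engineer would, in place of code of your own. Each camera call takes 0.05 s, during which the arm holds its last target. There are 200 camera calls.

## Working session

There is one attempt and no reset: what is moved stays moved. The work goes in short steps, Python scripts to look and compute and a shell command to move; the robot and the scene stay as the last step left them, time stands still between calls to the robot, and variables do not carry over. Pictures are saved under pics/ and viewed, at most 10 in all, crops included, and the job is handed in when it is done.

```bash
mkdir -p pics; cat > h.py <<'E'
from bench import r, optics, ticket
import numpy as np, cv2
from scipy.spatial.transform import Rotation as R
def save(name,fn):
    im,d=optics.grab_frame(name); cv2.imwrite('pics/'+fn+'.png',im[:,:,::-1]); c=optics.calibration(name)
    np.savez('pics/'+fn,im=im,d=d,**{k:np.array(c[k]) for k in c}); return im,d,c
def w2p(c,P):
    p,_=cv2.projectPoints(np.array(P,float).reshape(-1,3),np.array(c['rvec'],float),np.array(c['tvec'],float),np.array([[c['fx'],0,c['cx']],[0,c['fy'],c['cy']],[0,0,1.]]),None); return p[:,0]
def ray(c,u,v,z):
    """world point at height z on the pixel's ray"""
    M=R.from_rotvec(np.ravel(c['rvec'])).as_matrix(); t=np.ravel(c['tvec'])
    o=-M.T@t; d=M.T@np.array([(u-c['cx'])/c['fx'],(v-c['cy'])/c['fy'],1]); return o+d*(z-o[2])/d[2]
def cloud(c,d):
    v,u=np.mgrid[:480,:640]; M=R.from_rotvec(np.ravel(c['rvec'])).as_matrix()
    P=np.stack([(u-c['cx'])/c['fx']*d,(v-c['cy'])/c['fy']*d,d],-1)-np.ravel(c['tvec']); return P@M
E
python3 - <<'E'
from h import *
for n in ['top','scene']:
    im,d,c=save(n,n+'0'); print(n,c)
s=r.sense(); print(s)
E
```

```text
top {'fx': 490.77323064921666, 'fy': 490.77323064921666, 'cx': 320.5639258742022, 'cy': 233.9568821351793, 'rvec': array([ 2.20614816, -2.14140182,  0.146297  ]), 'tvec': array([0.02377444, 0.50482001, 1.3534713 ])}
scene {'fx': 590.7538985103389, 'fy': 590.7538985103389, 'cx': 312.1839713145063, 'cy': 229.81497934661766, 'rvec': array([ 0.67661843, -2.73390248,  0.99344387]), 'tvec': array([0.45896407, 0.18312418, 1.70192059])}
{'t': 0.1, 'qpos': array([ 1.12814901e+00,  2.59276742e-01,  1.53594901e+00, -1.33528518e-06,
        1.34800167e+00, -2.02769499e-01]), 'dq': array([ 2.62079897e-04, -5.87164809e-04, -4.84864494e-03,  1.73663645e-04,
        1.28151034e-03,  4.23091956e-05]), 'joint_efforts': array([ 7.99864501e-04, -4.46974540e+01, -2.91244823e+01, -5.27482771e-04,
        6.47988869e-03,  7.26774374e-05]), 'eef_pos': array([0.13040538, 0.53378201, 0.19436419]), 'tcp_rot': array([-2.58604140e-04,  1.19651371e-01,  9.92815633e-01, -7.75395272e-04]), 'wrist_force': array([-1.15944604, -1.33232422, -0.08311359]), 'torque': array([-0.01058575, -0.05787362, -0.03363273]), 'grasp_force': 0.0, 'opening': 0.08530667814737605}
```

View pics/top0.png

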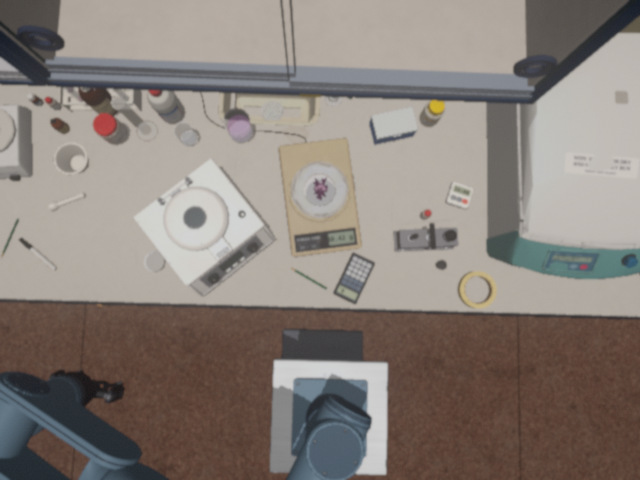

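View pics/scene0.png

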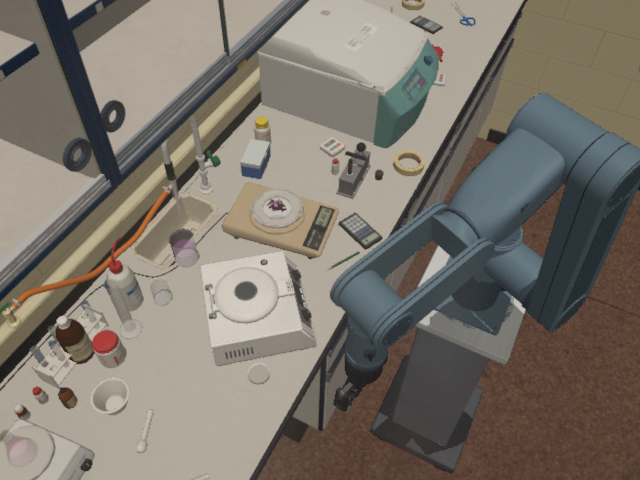

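The top view shows the microfuge at about (203,228), turned roughly 45°, with its lid at (196,217), its tab at (225,245) and the release hole at (241,214). The stand is at (427,238): the straight rod looks to be in its left hole (~405), the tee key in the middle (433) and the ball driver on the right (452).

```bash
python3 - <<'E'
from h import *
z=np.load('pics/top0.npz'); c={k:z[k] for k in z.files}; im=z['im']; P=cloud(c,z['d'])
# deck
for lo,hi,(u0,u1,v0,v1) in [(.10,.119,(110,290,140,310)),(.122,.16,(150,250,160,265)),(.06,.078,(385,470,215,260)),(.085,.17,(385,470,215,260))]:
    m=np.zeros((480,640),bool); m[v0:v1,u0:u1]=True; m&=(P[...,2]>lo)&(P[...,2]<hi)
    Q=P[m][:,:2]; print(lo,len(Q),Q.mean(0),np.median(P[m][:,2]),cv2.minAreaRect(Q.astype(np.float32)))
for n,u,v,h in [('hole',241,214,.11),('tab',225,245,.12),('lid',196,217,.135),('standL',397,240,.07),('standR',458,237,.07)]: print(n,ray(c,u,v,h))
s=np.load('pics/scene0.npz')['im']
a=cv2.resize(im[190:290,130:290],(800,500),interpolation=2);b=cv2.resize(im[215:265,385:470],(400,235),interpolation=2)
b2=cv2.resize(s[130:200,320:400],(400,350),interpolation=2)
o=np.zeros((600,800,3),np.uint8); o[:300,:]=cv2.resize(a,(800,300))*0
o[:235,:400]=b;o[:350,400:]=b2;o[350:600,:400]=cv2.resize(a,(400,250))
cv2.imwrite('pics/crop1.png',o[:,:,::-1])
E
```

```text
0.1 4908 [0.51424509 0.3591337 ] 0.11088134820924209 ((0.5211809873580933, 0.364319384098053), (0.23747077584266663, 0.2599536180496216), 40.658203125)
0.122 3586 [0.5229564  0.36538367] 0.13404142016118253 ((0.5178417563438416, 0.3615838587284088), (0.22772392630577087, 0.16867516934871674), 41.004207611083984)
0.06 769 [ 0.49889395 -0.24747653] 0.07135854713932654 ((0.5185917615890503, -0.255392462015152), (0.08688478916883469, 0.16251474618911743), 3.8990726470947266)
0.085 305 [ 0.5005952  -0.26653776] 0.11697583074229675 ((0.4992668032646179, -0.25973498821258545), (0.11397207528352737, 0.0666157528758049), 71.2267837524414)
hole [0.54122406 0.25268061 0.11      ]
tab [0.45676931 0.28899138 0.12      ]
lid [0.5259217  0.36477411 0.135     ]
standL [ 0.48902178 -0.16982853  0.07      ]
standR [ 0.50248163 -0.33779162  0.07      ]
```

View pics/crop1.png

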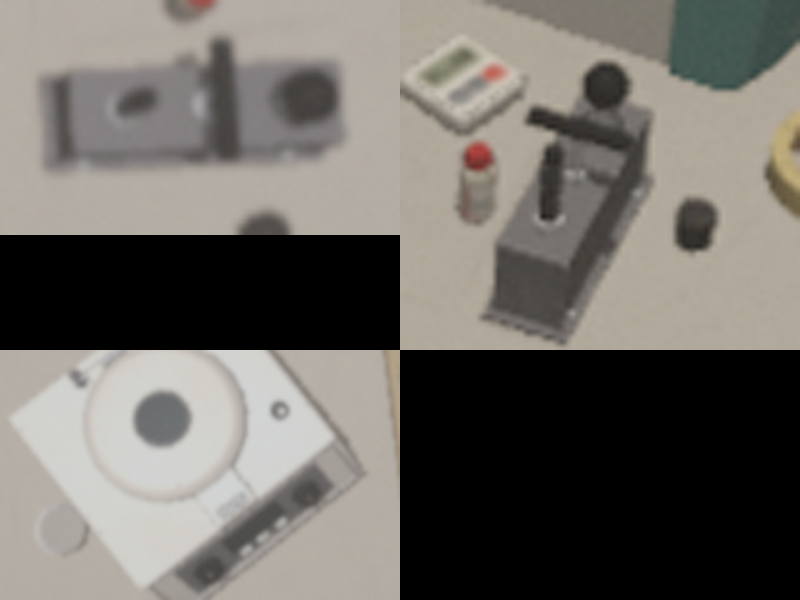

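The crop confirms it: the plain straight rod is in the stand's left hole (y = +50 side), and the release hole is visible on the deck. I'll turn the tool so the fingers close across the stand, then move over.

```bash
cat >> h.py <<'E'
def to(p,yang=None):
    s=r.sense(); q=s['tcp_rot']; M=R.from_quat([*q[1:],q[0]]).as_matrix(); e=np.array(p)-s['eef_pos']
    print('t %.1f pos'%s['t'],s['eef_pos'].round(4),'yang %.1f'%np.degrees(np.arctan2(M[1,1],M[0,1])),'zaxis',M[:,2].round(3),'shift(2cm units)',(M.T@e/.02).round(2),'F',s['wrist_force'].round(1),'open %.4f g %.1f'%(s['opening'],s['grasp_force']))
E
python3 -m handwheel '[{"az":1,"z":-0.4},{"az":1,"z":-0.4},{"az":1,"z":-0.4},{"az":1,"z":-0.4},{"az":1,"z":-0.4}]'
python3 -m handwheel '[{"az":1,"z":-0.4},{"az":1,"z":-0.4},{"az":1,"z":-0.4},{"az":0.9,"z":-0.4},{"z":0}]'
python3 - <<'E'
from h import *
z=np.load('pics/top0.npz'); c={k:z[k] for k in z.files}
print(ray(c,410.5,238,.076)); to([.43,-.195,.27])
E
```

```text
[ 0.49500734 -0.2056293   0.076     ]
t 0.1 pos [0.1304 0.5338 0.1944] yang 76.3 zaxis [-0.001 -0.001 -1.   ] shift(2cm units) [-23.21 -31.84  -3.74] F [-1.2 -1.3 -0.1] open 0.0853 g 0.0invalid input at $[0]: expected keys ax, ay, az, x, y, z, fingers
invalid input at $[0]: expected keys ax, ay, az, x, y, z, fingers
```

```bash

python3 -m handwheel '[{"ax":0,"ay":0,"az":1,"x":0,"y":0,"z":-0.4,"fingers":-1},{"ax":0,"ay":0,"az":1,"x":0,"y":0,"z":-0.4,"fingers":-1},{"ax":0,"ay":0,"az":1,"x":0,"y":0,"z":-0.4,"fingers":-1},{"ax":0,"ay":0,"az":1,"x":0,"y":0,"z":-0.4,"fingers":-1},{"ax":0,"ay":0,"az":1,"x":0,"y":0,"z":-0.4,"fingers":-1}]'
python3 -m handwheel '[{"ax":0,"ay":0,"az":1,"x":0,"y":0,"z":-0.4,"fingers":-1},{"ax":0,"ay":0,"az":1,"x":0,"y":0,"z":-0.4,"fingers":-1},{"ax":0,"ay":0,"az":1,"x":0,"y":0,"z":-0.4,"fingers":-1},{"ax":0,"ay":0,"az":0.9,"x":0,"y":0,"z":-0.4,"fingers":-1},{"ax":0,"ay":0,"az":0,"x":0,"y":0,"z":0,"fingers":-1}]'
python3 -c "
from h import *
to([.43,-.195,.27])"
```

```text
t: 0.6
eef_pos: [0.1305, 0.534, 0.2349]
tcp_rot: [0.0, 0.455, 0.891, -0.001]
wrist_force: [0.1, 0.6, -0.4]
opening: 0.0859
grasp_force: 0.0
t: 1.1
eef_pos: [0.1308, 0.5346, 0.2678]
tcp_rot: [-0.0, 0.676, 0.737, 0.001]
wrist_force: [0.3, -0.1, 0.4]
opening: 0.0853
grasp_force: 0.0
t 1.1 pos [0.1308 0.5346 0.2678] yang 5.0 zaxis [ 0.001  0.001 -1.   ] shift(2cm units) [-37.65  11.72  -0.14] F [ 0.3 -0.1  0.4] open 0.0853 g 0.0
```

```bash

python3 -m handwheel '[{"ax":0,"ay":0,"az":0,"x":-1,"y":0.33,"z":0,"fingers":-1},{"ax":0,"ay":0,"az":0,"x":-1,"y":0.33,"z":0,"fingers":-1},{"ax":0,"ay":0,"az":0,"x":-1,"y":0.33,"z":0,"fingers":-1},{"ax":0,"ay":0,"az":0,"x":-1,"y":0.33,"z":0,"fingers":-1},{"ax":0,"ay":0,"az":0,"x":-1,"y":0.33,"z":0,"fingers":-1}]'
python3 -m handwheel '[{"ax":0,"ay":0,"az":0,"x":-1,"y":0.33,"z":0,"fingers":-1},{"ax":0,"ay":0,"az":0,"x":-1,"y":0.33,"z":0,"fingers":-1},{"ax":0,"ay":0,"az":0,"x":-1,"y":0.33,"z":0,"fingers":-1},{"ax":0,"ay":0,"az":0,"x":-1,"y":0.33,"z":0,"fingers":-1},{"ax":0,"ay":0,"az":0,"x":-1,"y":0.33,"z":0,"fingers":-1}]' | grep eef
python3 -m handwheel '[{"ax":0,"ay":0,"az":0,"x":-1,"y":0.33,"z":0,"fingers":-1},{"ax":0,"ay":0,"az":0,"x":-1,"y":0.33,"z":0,"fingers":-1},{"ax":0,"ay":0,"az":0,"x":-1,"y":0.33,"z":0,"fingers":-1},{"ax":0,"ay":0,"az":0,"x":-1,"y":0.33,"z":0,"fingers":-1},{"ax":0,"ay":0,"az":0,"x":-1,"y":0.33,"z":0,"fingers":-1}]' | grep eef
python3 -m handwheel '[{"ax":0,"ay":0,"az":0,"x":-1,"y":0.33,"z":0,"fingers":-1},{"ax":0,"ay":0,"az":0,"x":-1,"y":0.33,"z":0,"fingers":-1},{"ax":0,"ay":0,"az":0,"x":-1,"y":0.33,"z":0,"fingers":-1},{"ax":0,"ay":0,"az":0,"x":-1,"y":0.33,"z":0,"fingers":-1},{"ax":0,"ay":0,"az":0,"x":-1,"y":0.33,"z":0,"fingers":-1}]' | grep eef
python3 -m handwheel '[{"ax":0,"ay":0,"az":0,"x":-1,"y":0.33,"z":0,"fingers":-1},{"ax":0,"ay":0,"az":0,"x":-1,"y":0.33,"z":0,"fingers":-1},{"ax":0,"ay":0,"az":0,"x":-1,"y":0.33,"z":0,"fingers":-1},{"ax":0,"ay":0,"az":0,"x":-1,"y":0.33,"z":0,"fingers":-1},{"ax":0,"ay":0,"az":0,"x":-1,"y":0.33,"z":0,"fingers":-1}]' | grep eef
python3 -m handwheel '[{"ax":0,"ay":0,"az":0,"x":-1,"y":0.33,"z":0,"fingers":-1},{"ax":0,"ay":0,"az":0,"x":-1,"y":0.33,"z":0,"fingers":-1},{"ax":0,"ay":0,"az":0,"x":-1,"y":0.33,"z":0,"fingers":-1},{"ax":0,"ay":0,"az":0,"x":-1,"y":0.33,"z":0,"fingers":-1},{"ax":0,"ay":0,"az":0,"x":-1,"y":0.33,"z":0,"fingers":-1}]' | grep eef
python3 -m handwheel '[{"ax":0,"ay":0,"az":0,"x":-1,"y":0.33,"z":0,"fingers":-1},{"ax":0,"ay":0,"az":0,"x":-1,"y":0.33,"z":0,"fingers":-1},{"ax":0,"ay":0,"az":0,"x":-1,"y":0.33,"z":0,"fingers":-1},{"ax":0,"ay":0,"az":0,"x":-1,"y":0.33,"z":0,"fingers":-1},{"ax":0,"ay":0,"az":0,"x":0,"y":0,"z":0,"fingers":-1}]' | grep eef
python3 -c "
from h import *
save('wrist','w1')
to([.495,-.2056,.27])"
```

```text
t: 1.6
eef_pos: [0.1723, 0.4364, 0.2663]
tcp_rot: [0.0, 0.674, 0.739, -0.001]
wrist_force: [-0.1, 0.8, -0.3]
opening: 0.0851
grasp_force: 0.0
eef_pos: [0.2139, 0.3398, 0.2664]
eef_pos: [0.2555, 0.2432, 0.2665]
eef_pos: [0.2972, 0.1466, 0.2665]
eef_pos: [0.3389, 0.05, 0.2665]
eef_pos: [0.3807, -0.0466, 0.2665]
eef_pos: [0.4145, -0.1251, 0.2661]
t 4.7 pos [ 0.4139 -0.1238  0.2662] yang 5.1 zaxis [-0.002  0.001 -1.   ] shift(2cm units) [-4.44  3.67 -0.2 ] F [ 0.   0.7 -0.5] open 0.0856 g 0.0
```

View pics/w1.png

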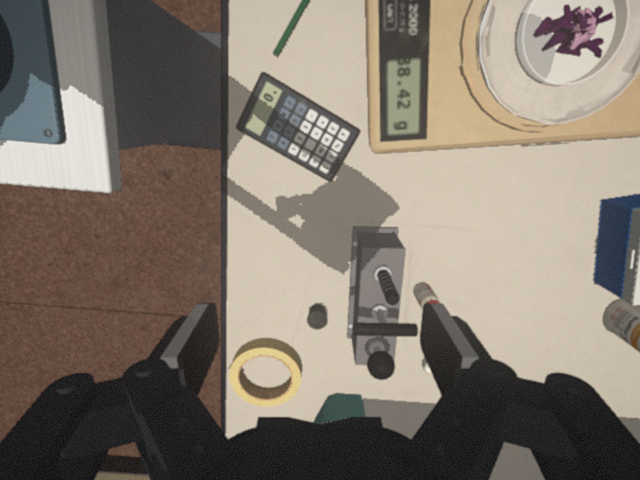

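The wrist view shows the rod at collar ≈(383,273) and handle top ≈(391,298), with the tee at (385,330) and the ball at (380,365).

```bash
python3 - <<'E'
from h import *
z=np.load('pics/w1.npz'); c={k:z[k] for k in z.files}
P=cloud(c,z['d'])
m=np.zeros((480,640),bool); m[255:310,360:405]=True
m&=(P[...,2]>.085)&(P[...,2]<.15)
Q=P[m]; print(len(Q),Q.min(0),Q.max(0))
for a in (.09,.1,.11,.12,.13):
    S=Q[abs(Q[:,2]-a)<.006]; print(a,len(S),S.mean(0),(S.min(0)+S.max(0))/2)
print(ray(c,391,299,.136),ray(c,383,273,.076))
# stand top rectangle
m=np.zeros((480,640),bool); m[220:375,345:410]=True; m&=(abs(P[...,2]-.07)<.004)
print(cv2.minAreaRect(P[m][:,:2].astype(np.float32)))
E
```

```text
430 [ 0.48647541 -0.21244986  0.08548197] [ 0.50014102 -0.19878001  0.13718714]
0.09 58 [ 0.49123032 -0.20183763  0.09056417] [ 0.4927846  -0.2049511   0.09071399]
0.1 70 [ 0.4913456  -0.20198508  0.10028102] [ 0.49305475 -0.20473792  0.1000217 ]
0.11 85 [ 0.49125457 -0.2020534   0.11012943] [ 0.4932642  -0.20435737  0.11012304]
0.12 85 [ 0.49150601 -0.20195142  0.11974799] [ 0.49301458 -0.20435737  0.11997439]
0.13 163 [ 0.49255172 -0.20399342  0.1323777 ] [ 0.49330981 -0.20589431  0.13000873]
[ 0.4914529  -0.20529302  0.136     ] [ 0.49365941 -0.20457893  0.076     ]
((0.4972451627254486, -0.2558966875076294), (0.05014675855636597, 0.15949642658233643), 3.9022469520568848)
```

```bash

python3 -m handwheel '[{"ax":0,"ay":0,"az":0,"x":-0.9,"y":0.72,"z":0,"fingers":-1},{"ax":0,"ay":0,"az":0,"x":-0.9,"y":0.72,"z":0,"fingers":-1},{"ax":0,"ay":0,"az":0,"x":-0.9,"y":0.72,"z":0,"fingers":-1},{"ax":0,"ay":0,"az":0,"x":-0.9,"y":0.72,"z":0,"fingers":-1},{"ax":0,"ay":0,"az":0,"x":-0.82,"y":0.7,"z":0,"fingers":-1}]' | grep eef
python3 -m handwheel '[{"ax":0,"ay":0,"az":-0.15,"x":0,"y":0,"z":0,"fingers":-1},{"ax":0,"ay":0,"az":0,"x":0,"y":0,"z":0.8,"fingers":-1},{"ax":0,"ay":0,"az":0,"x":0,"y":0,"z":0.8,"fingers":-1},{"ax":0,"ay":0,"az":0,"x":0,"y":0,"z":0.4,"fingers":-1},{"ax":0,"ay":0,"az":0,"x":0,"y":0,"z":0,"fingers":-1}]' | grep eef
python3 - <<'E'
from h import *
to([.4933,-.2055,.087])
E
```

```text
eef_pos: [0.4934, -0.2045, 0.2668]
eef_pos: [0.492, -0.2035, 0.226]
t 5.7 pos [ 0.492  -0.2035  0.226 ] yang 6.4 zaxis [-0.002  0.002 -1.   ] shift(2cm units) [-0.12  0.07  6.95] F [ 0.6  1.3 -0.6] open 0.0854 g 0.0
```

```bash

python3 -m handwheel '[{"ax":0,"ay":0,"az":0.3,"x":-0.1,"y":0.06,"z":0.9,"fingers":-1},{"ax":0,"ay":0,"az":0,"x":0,"y":0,"z":1,"fingers":-1},{"ax":0,"ay":0,"az":0,"x":0,"y":0,"z":1,"fingers":-1},{"ax":0,"ay":0,"az":0,"x":0,"y":0,"z":1,"fingers":-1},{"ax":0,"ay":0,"az":0,"x":0,"y":0,"z":1,"fingers":-1}]'
python3 -m handwheel '[{"ax":0,"ay":0,"az":0,"x":0,"y":0,"z":1,"fingers":-1},{"ax":0,"ay":0,"az":0,"x":0,"y":0,"z":0.9,"fingers":-1},{"ax":0,"ay":0,"az":0,"x":0,"y":0,"z":0,"fingers":-1},{"ax":0,"ay":0,"az":0,"x":0,"y":0,"z":0,"fingers":-1}]'
python3 - <<'E'
from h import *
to([.4933,-.2055,.087])
E
```

```text
t: 6.15
eef_pos: [0.495, -0.2067, 0.1295]
tcp_rot: [0.001, 0.682, 0.731, 0.0]
wrist_force: [0.3, 0.6, 0.3]
opening: 0.0853
grasp_force: 0.0
t: 6.55
eef_pos: [0.495, -0.2068, 0.092]
tcp_rot: [0.0, 0.683, 0.731, 0.0]
wrist_force: [0.1, 0.3, -0.4]
opening: 0.0857
grasp_force: 0.0
t 6.5 pos [ 0.495  -0.2068  0.092 ] yang 3.9 zaxis [ 0.001 -0.    -1.   ] shift(2cm units) [ 0.07 -0.08  0.25] F [ 0.1  0.3 -0.4] open 0.0857 g 0.0
```

```bash

python3 -m handwheel '[{"ax":0,"ay":0,"az":0,"x":0.06,"y":-0.08,"z":0.2,"fingers":-1},{"ax":0,"ay":0,"az":0,"x":0,"y":0,"z":0,"fingers":0.2},{"ax":0,"ay":0,"az":0,"x":0,"y":0,"z":0,"fingers":0.5},{"ax":0,"ay":0,"az":0,"x":0,"y":0,"z":0,"fingers":1},{"ax":0,"ay":0,"az":0,"x":0,"y":0,"z":0,"fingers":1}]' 50
python3 -m handwheel '[{"ax":0,"ay":0,"az":0,"x":0,"y":0,"z":0,"fingers":1},{"ax":0,"ay":0,"az":0,"x":0,"y":0,"z":0,"fingers":1},{"ax":0,"ay":0,"az":0,"x":0,"y":0,"z":0,"fingers":1},{"ax":0,"ay":0,"az":0,"x":0,"y":0,"z":0,"fingers":1},{"ax":0,"ay":0,"az":0,"x":0,"y":0,"z":0,"fingers":1}]' 50
python3 - <<'E'
from h import *
to([.4933,-.2055,.087]); save('wrist','w2')
E
```

```text
t: 7.05
eef_pos: [0.4931, -0.2059, 0.0874]
tcp_rot: [0.0, 0.683, 0.731, 0.0]
wrist_force: [0.0, -0.3, 0.2]
opening: 0.0283
grasp_force: 0.0
t: 7.55
eef_pos: [0.4932, -0.2059, 0.0874]
tcp_rot: [0.0, 0.683, 0.731, 0.0]
wrist_force: [1.4, -0.1, 3.1]
opening: 0.0108
grasp_force: 48.8
t 7.5 pos [ 0.4932 -0.2059  0.0874] yang 3.9 zaxis [ 0.001 -0.    -1.   ] shift(2cm units) [0.02 0.01 0.02] F [ 1.4 -0.1  3.1] open 0.0108 g 48.8
```

View pics/w2.png

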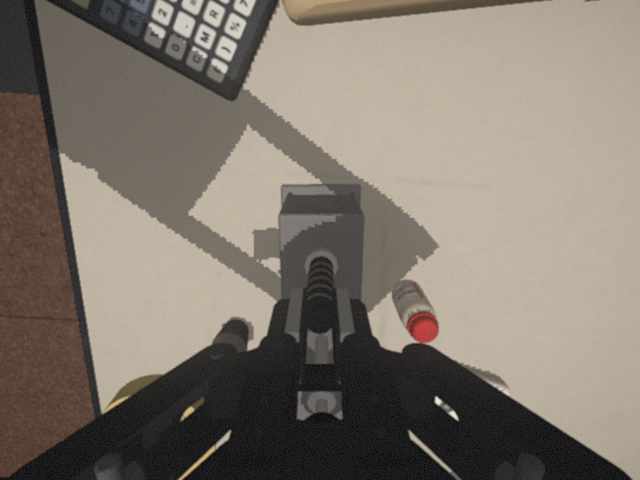

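The handle sits between the pads. I'll lift it straight up.

```bash

python3 -m handwheel '[{"ax":0,"ay":0,"az":0,"x":0,"y":0,"z":-0.5,"fingers":1},{"ax":0,"ay":0,"az":0,"x":0,"y":0,"z":-1,"fingers":1},{"ax":0,"ay":0,"az":0,"x":0,"y":0,"z":-1,"fingers":1},{"ax":0,"ay":0,"az":0,"x":0,"y":0,"z":-1,"fingers":1},{"ax":0,"ay":0,"az":0,"x":0,"y":0,"z":-1,"fingers":1}]'
python3 -m handwheel '[{"ax":0,"ay":0,"az":0,"x":0,"y":0,"z":-1,"fingers":1},{"ax":0,"ay":0,"az":0,"x":0,"y":0,"z":-1,"fingers":1},{"ax":0,"ay":0,"az":0,"x":0,"y":0,"z":-1,"fingers":1},{"ax":0,"ay":0,"az":0,"x":0,"y":0,"z":-0.3,"fingers":1},{"ax":0,"ay":0,"az":0,"x":0,"y":0,"z":0,"fingers":1}]'
python3 - <<'E'
from h import *
to([.54,.20,.24]); c=optics.calibration('wrist'); M=R.from_rotvec(np.ravel(c['rvec'])).as_matrix(); print('cam',-M.T@np.ravel(c['tvec']), M[2])
E
```

```text
t: 8.1
eef_pos: [0.4925, -0.2055, 0.178]
tcp_rot: [-0.001, 0.683, 0.731, -0.0]
wrist_force: [0.5, -1.1, -1.5]
opening: 0.0113
grasp_force: 48.9
t: 8.6
eef_pos: [0.4932, -0.2059, 0.2439]
tcp_rot: [0.001, 0.683, 0.731, 0.0]
wrist_force: [-0.0, 0.7, -1.5]
opening: 0.0111
grasp_force: 48.9
t 8.6 pos [ 0.4932 -0.2059  0.2439] yang 3.9 zaxis [ 0.001 -0.001 -1.   ] shift(2cm units) [20.09  3.7   0.18] F [-0.   0.7 -1.5] open 0.0111 g 48.9
cam [ 0.4878832  -0.1256251   0.42252412] [ 0.02120332 -0.31619514 -0.94845719]
```

```bash

python3 -m handwheel '[{"ax":0,"ay":0,"az":0,"x":0.5,"y":0.1,"z":0,"fingers":1},{"ax":0,"ay":0,"az":0,"x":1,"y":0.18,"z":0,"fingers":1},{"ax":0,"ay":0,"az":0,"x":1,"y":0.18,"z":0,"fingers":1},{"ax":0,"ay":0,"az":0,"x":1,"y":0.18,"z":0,"fingers":1},{"ax":0,"ay":0,"az":0,"x":1,"y":0.18,"z":0,"fingers":1}]' |grep -E 'eef|force'
python3 -m handwheel '[{"ax":0,"ay":0,"az":0,"x":1,"y":0.18,"z":0,"fingers":1},{"ax":0,"ay":0,"az":0,"x":1,"y":0.18,"z":0,"fingers":1},{"ax":0,"ay":0,"az":0,"x":1,"y":0.18,"z":0,"fingers":1},{"ax":0,"ay":0,"az":0,"x":1,"y":0.18,"z":0,"fingers":1},{"ax":0,"ay":0,"az":0,"x":1,"y":0.18,"z":0,"fingers":1}]' |grep -E 'eef|force'
python3 -m handwheel '[{"ax":0,"ay":0,"az":0,"x":1,"y":0.18,"z":0,"fingers":1},{"ax":0,"ay":0,"az":0,"x":1,"y":0.18,"z":0,"fingers":1},{"ax":0,"ay":0,"az":0,"x":1,"y":0.18,"z":0,"fingers":1},{"ax":0,"ay":0,"az":0,"x":1,"y":0.18,"z":0,"fingers":1},{"ax":0,"ay":0,"az":0,"x":1,"y":0.18,"z":0,"fingers":1}]' |grep -E 'eef|force'
python3 -m handwheel '[{"ax":0,"ay":0,"az":0,"x":1,"y":0.18,"z":0,"fingers":1},{"ax":0,"ay":0,"az":0,"x":1,"y":0.18,"z":0,"fingers":1},{"ax":0,"ay":0,"az":0,"x":1,"y":0.18,"z":0,"fingers":1},{"ax":0,"ay":0,"az":0,"x":0.5,"y":0.18,"z":0,"fingers":1},{"ax":0,"ay":0,"az":0,"x":0,"y":0,"z":0,"fingers":1}]' |grep -E 'eef|force'
python3 - <<'E'
from h import *
to([.541,.253,.24]); save('wrist','w3')
E
```

```text
eef_pos: [0.5024, -0.113, 0.2415]
wrist_force: [0.4, -0.7, -0.5]
grasp_force: 48.9
eef_pos: [0.5134, -0.0121, 0.2416]
wrist_force: [-0.3, 0.5, -0.0]
grasp_force: 48.9
eef_pos: [0.5245, 0.0887, 0.2415]
wrist_force: [0.6, -1.0, -1.4]
grasp_force: 48.9
eef_pos: [0.5347, 0.1593, 0.242]
wrist_force: [0.9, -0.7, -0.9]
grasp_force: 48.9
t 10.6 pos [0.5347 0.1593 0.242 ] yang 4.0 zaxis [-0.002  0.    -1.   ] shift(2cm units) [4.65 0.64 0.1 ] F [ 0.9 -0.7 -0.9] open 0.0111 g 48.9
```

View pics/w3.png

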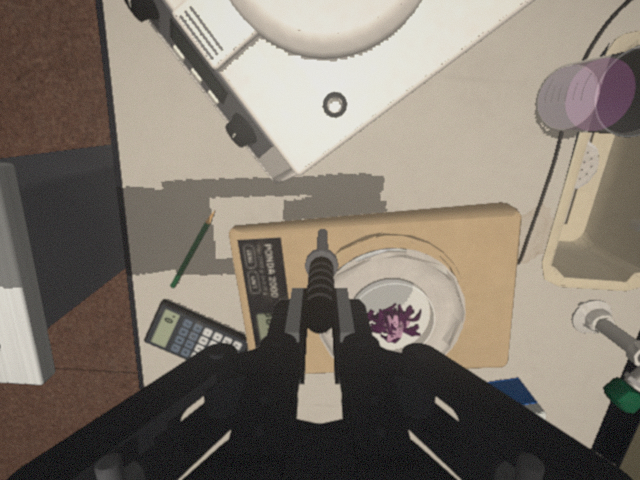

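The hole ring is at ≈(335,104) and the rod tip at ≈(323,232), in the clear.

```bash
python3 - <<'E'
from h import *
z=np.load('pics/w3.npz'); c={k:z[k] for k in z.files}; im=z['im']
g=cv2.cvtColor(im,cv2.COLOR_RGB2GRAY)
sub=g[85:125,315:355]; m=(sub<120).astype(np.uint8); v,u=np.nonzero(m); 
cs,_=cv2.findContours(m,0,1); k=max(cs,key=cv2.contourArea); e=cv2.fitEllipse(k); print(e); print(sub[5:36:2,5:36:2])
hu,hv=e[0][0]+315,e[0][1]+85; print('hole',hu,hv,ray(c,hu,hv,.11))
print('tip rows'); 
for vv in range(226,252,3): print(vv, g[vv,310:338])
print('tip',ray(c,322.5,232,.1666), 'pred', w2p(c,[[.5347,.1593,.1666]]))
E
```

```text
((19.448511123657227, 19.366682052612305), (22.16461181640625, 23.626176834106445), 6.090578556060791)
[[230 230 232 230 229 232 232 228 232 230 230 228 228 228 231 231]
 [231 229 230 230 231 192 141 115 132 160 193 234 229 229 231 230]
 [229 229 231 218 121  90  84  89  87  86  91 182 231 231 230 229]
 [231 231 229 134  84  88  99  96  98  92  82  86 172 231 230 229]
 [230 231 163  87  90 127 142 136 129 135 107  85 101 220 231 231]
 [231 222 104  89 124 160 157 160 158 156 162 100  77 180 231 228]
 [230 211  87  96 162 163 196 232 230 214 150 116  85 128 232 229]
 [232 210  85  98 178 224 226 230 230 224 169 113  82 107 229 229]
 [229 157  84 100 171 230 229 229 229 232 208 102  82 148 230 230]
 [231 216  98  88 153 228 231 231 231 226 170  97  84 169 232 231]
 [230 232 125  89 107 198 228 232 230 195 126  87  89 204 228 229]
 [229 231 179  91  81 101 160 191 150 107  82  86 162 233 229 231]
 [232 229 230 167  97  83  82  83  83  83  91 148 230 231 228 229]
 [227 230 230 231 219 135 102  95  94 129 187 229 230 231 229 230]
 [230 230 229 230 231 230 230 226 210 232 230 231 230 231 2
[... 605 characters left out ...]
62 170 163 165 166 165 164 167]
238 [166 161 165 165 165 166 141  97  88  88  93  90  89  92  87  90  93 126
 162 168 162 169 166 169 166 167 168 166]
241 [164 162 166 162 165 163 147  98  81  88  87  88  92  90  89  89  96 129
 167 172 165 167 165 167 169 164 171 169]
244 [167 161 164 165 166 167 145 101  84  89  90  87  91  92  90  84  86 101
 135 167 168 167 168 167 165 169 165 172]
247 [165 166 163 170 163 165 144  98  86  90  89  89  89  90  88  85  90  93
 128 164 170 164 167 168 166 167 166 163]
250 [163 158 135 110 101  93  88  86  87 100  98  98  99  98  90  93  94  90
  92 102 124 152 162 172 168 167 165 151]
tip [0.53730194 0.15659651 0.1666    ] pred [[319.30875887 228.36450206]]
```

```bash

python3 -m handwheel '[{"ax":0,"ay":0,"az":0,"x":0.92,"y":0.1,"z":0,"fingers":1},{"ax":0,"ay":0,"az":0,"x":0.92,"y":0.1,"z":0,"fingers":1},{"ax":0,"ay":0,"az":0,"x":0.92,"y":0.1,"z":0,"fingers":1},{"ax":0,"ay":0,"az":0,"x":0.92,"y":0.1,"z":0,"fingers":1},{"ax":0,"ay":0,"az":0,"x":0.92,"y":0.1,"z":0,"fingers":1}]' |grep -E 'eef|force'
python3 -m handwheel '[{"ax":0,"ay":0,"az":0,"x":0,"y":0,"z":0.8,"fingers":1},{"ax":0,"ay":0,"az":0,"x":0,"y":0,"z":0.8,"fingers":1},{"ax":0,"ay":0,"az":0,"x":0,"y":0,"z":0.5,"fingers":1},{"ax":0,"ay":0,"az":0,"x":0,"y":0,"z":0,"fingers":1},{"ax":0,"ay":0,"az":0,"x":0,"y":0,"z":0,"fingers":1}]' |grep -E 'eef|force'
python3 - <<'E'
from h import *
to([.541,.253,.24]); im,d,c=save('wrist','w4')
s=r.sense()['eef_pos']; p=w2p(c,[s-[0,0,.0754]])[0]; print('pred tip',p, 'camhole pred', w2p(c,[[.5409,.2494,.11]]))
u,v=p.astype(int); cv2.imwrite('pics/w4c.png',cv2.resize(im[v-50:v+50,u-65:u+65],(780,600),interpolation=cv2.INTER_NEAREST)[:,:,::-1]); print('origin',u-65,v-50)
E
```

```text
eef_pos: [0.5391, 0.2497, 0.2428]
wrist_force: [-0.1, -0.8, -1.3]
grasp_force: 48.9
eef_pos: [0.5394, 0.2498, 0.2013]
wrist_force: [0.1, -0.0, -1.9]
grasp_force: 48.9
t 11.7 pos [0.5394 0.2498 0.2013] yang 3.8 zaxis [-0. -0. -1.] shift(2cm units) [ 0.16  0.09 -1.93] F [ 0.1 -0.  -1.9] open 0.0113 g 48.9
pred tip [319.07199312 229.79088531] camhole pred [[320.54289871 224.37785155]]
origin 254 179
```

View pics/w4c.png

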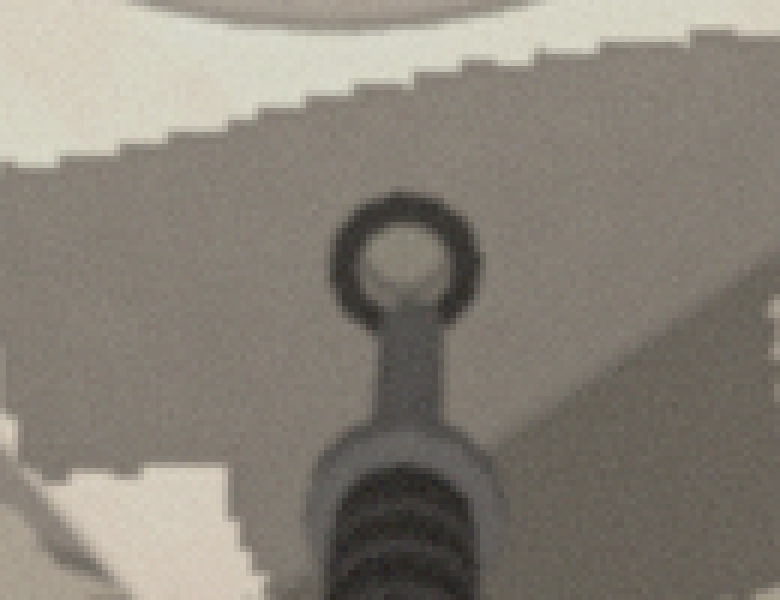

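The crop shows the rod tip just short of the ring: ring centre ≈ px (321.7,223.2), tip end centre ≈ (322.3,232.5).

```bash
python3 - <<'E'
from h import *
z=np.load('pics/w4.npz'); c={k:z[k] for k in z.files}; g=cv2.cvtColor(z['im'],cv2.COLOR_RGB2GRAY).astype(int)
S=r.sense()['eef_pos']; zt=S[2]-.0754
def edges(v,lo,hi):
    row=g[v,lo:hi]; i=np.nonzero(row<110)[0]; return lo+i.min(),lo+i.max(),(2*lo+i.min()+i.max())/2
for v in (215,219,222,225,228,234,238,242,246): print(v,edges(v,300,345))
print(g[222:240,322])
h=ray(c,321.7,223.2,.11); t=ray(c,322.3,232.5,zt); print('hole',h,'tip',t,'diff',h-t)
k=ray(c,321.6,264,zt+.061); print('collar x',k, 'TCP',S)
E
```

```text
215 (np.int64(312), np.int64(331), np.float64(321.5))
219 (np.int64(309), np.int64(333), np.float64(321.0))
222 (np.int64(309), np.int64(334), np.float64(321.5))
225 (np.int64(308), np.int64(333), np.float64(320.5))
228 (np.int64(310), np.int64(333), np.float64(321.5))
234 (np.int64(315), np.int64(327), np.float64(321.0))
238 (np.int64(317), np.int64(327), np.float64(322.0))
242 (np.int64(316), np.int64(327), np.float64(321.5))
246 (np.int64(316), np.int64(327), np.float64(321.5))
[128 132 132 126 110 101  92  86  82  79  82  83  82  84  78  78  76  81]
hole [0.54175458 0.25043867 0.11      ] tip [0.54226541 0.2480107  0.12645714] diff [-0.00051083  0.00242797 -0.01645714]
collar x [0.54133484 0.24815038 0.18745714] TCP [0.53969063 0.24999055 0.20185714]
```

```bash

python3 -m handwheel '[{"ax":0,"ay":0,"az":0,"x":0.1,"y":0,"z":0.35,"fingers":1},{"ax":0,"ay":0,"az":0,"x":0,"y":0,"z":0.3,"fingers":1},{"ax":0,"ay":0,"az":0,"x":0,"y":0,"z":0,"fingers":1},{"ax":0,"ay":0,"az":0,"x":0,"y":0,"z":0,"fingers":1}]' |grep -E 'eef|force'
python3 - <<'E'
from h import *
to([.541,.253,.24]); im,d,c=save('wrist','w5')
u,v=321,230; cv2.imwrite('pics/w5c.png',cv2.resize(im[v-37:v+38,u-50:u+50],(800,600),interpolation=cv2.INTER_NEAREST)[:,:,::-1]); print('origin',u-50,v-37)
E
```

```text
eef_pos: [0.5388, 0.2524, 0.1879]
wrist_force: [0.7, 0.5, 0.3]
grasp_force: 48.9
t 12.1 pos [0.5388 0.2524 0.1879] yang 3.9 zaxis [-0.001 -0.    -1.   ] shift(2cm units) [ 0.02  0.11 -2.61] F [0.7 0.5 0.3] open 0.0113 g 48.9
origin 271 193
```

View pics/w5c.png

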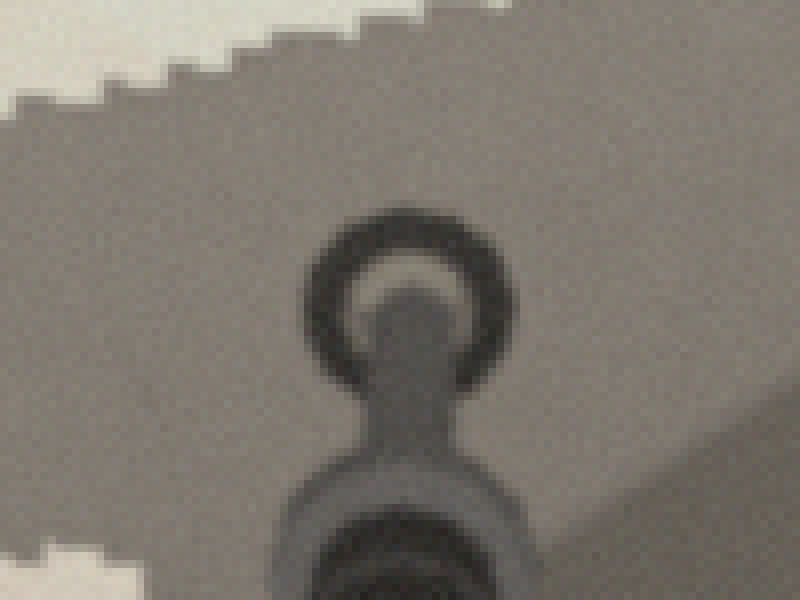

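The tip is now over the bore, within about 0.5 mm of centre (ring centre crop (410,310), tip (411,~316) after parallax). I'll nudge it 0.5 mm and lower it gently.

```bash

python3 -m handwheel '[{"ax":0,"ay":0,"az":0,"x":0.025,"y":0,"z":0,"fingers":1},{"ax":0,"ay":0,"az":0,"x":0,"y":0,"z":0.1,"fingers":1},{"ax":0,"ay":0,"az":0,"x":0,"y":0,"z":0.1,"fingers":1},{"ax":0,"ay":0,"az":0,"x":0,"y":0,"z":0,"fingers":1}]' |grep -E 'eef|wrist'
python3 -m handwheel '[{"ax":0,"ay":0,"az":0,"x":0,"y":0,"z":0.1,"fingers":1},{"ax":0,"ay":0,"az":0,"x":0,"y":0,"z":0,"fingers":1}]' |grep -E 'eef|wrist'
python3 -m handwheel '[{"ax":0,"ay":0,"az":0,"x":0,"y":0,"z":0.1,"fingers":1},{"ax":0,"ay":0,"az":0,"x":0,"y":0,"z":0,"fingers":1}]' |grep -E 'eef|wrist'
python3 -m handwheel '[{"ax":0,"ay":0,"az":0,"x":0,"y":0,"z":0.1,"fingers":1},{"ax":0,"ay":0,"az":0,"x":0,"y":0,"z":0,"fingers":1}]' |grep -E 'eef|wrist'
```

```text
eef_pos: [0.5387, 0.2528, 0.1837]
wrist_force: [-0.1, -0.2, -1.1]
eef_pos: [0.5388, 0.2528, 0.1818]
wrist_force: [0.0, 0.1, -0.3]
eef_pos: [0.5388, 0.2528, 0.1798]
wrist_force: [-0.6, -0.6, -0.5]
eef_pos: [0.5389, 0.2528, 0.1778]
wrist_force: [0.2, 0.4, -1.7]
```

```bash

python3 -m handwheel '[{"ax":0,"ay":0,"az":0,"x":0,"y":0,"z":0.2,"fingers":1},{"ax":0,"ay":0,"az":0,"x":0,"y":0,"z":0.2,"fingers":1},{"ax":0,"ay":0,"az":0,"x":0,"y":0,"z":0,"fingers":1}]' |grep -E 'eef|wrist'
python3 -m handwheel '[{"ax":0,"ay":0,"az":0,"x":0,"y":0,"z":0.1,"fingers":1},{"ax":0,"ay":0,"az":0,"x":0,"y":0,"z":0,"fingers":1}]' |grep -E 'eef|wrist'
python3 -m handwheel '[{"ax":0,"ay":0,"az":0,"x":0,"y":0,"z":0.1,"fingers":1},{"ax":0,"ay":0,"az":0,"x":0,"y":0,"z":0,"fingers":1}]' |grep -E 'eef|wrist'
python3 -m handwheel '[{"ax":0,"ay":0,"az":0,"x":0,"y":0,"z":0.1,"fingers":1},{"ax":0,"ay":0,"az":0,"x":0,"y":0,"z":0,"fingers":1}]' |grep -E 'eef|wrist'
```

```text
eef_pos: [0.5384, 0.2527, 0.1692]
wrist_force: [0.0, 0.0, -1.0]
eef_pos: [0.5389, 0.2528, 0.1678]
wrist_force: [-0.3, -0.9, -0.3]
eef_pos: [0.5389, 0.2528, 0.1659]
wrist_force: [0.3, -0.5, -0.3]
eef_pos: [0.5388, 0.2528, 0.1638]
wrist_force: [0.1, -0.9, -0.6]
```

```bash

python3 -m handwheel '[{"ax":0,"ay":0,"az":0,"x":0,"y":0,"z":0.1,"fingers":1},{"ax":0,"ay":0,"az":0,"x":0,"y":0,"z":0,"fingers":1}]' |grep -E 'eef|wrist'
python3 -m handwheel '[{"ax":0,"ay":0,"az":0,"x":0,"y":0,"z":0.1,"fingers":1},{"ax":0,"ay":0,"az":0,"x":0,"y":0,"z":0,"fingers":1}]' |grep -E 'eef|wrist'
python3 -m handwheel '[{"ax":0,"ay":0,"az":0,"x":0,"y":0,"z":0.1,"fingers":1},{"ax":0,"ay":0,"az":0,"x":0,"y":0,"z":0,"fingers":1}]' |grep -E 'eef|wrist'
```

```text
eef_pos: [0.5394, 0.2529, 0.1626]
wrist_force: [-0.2, -0.1, 1.7]
eef_pos: [0.5396, 0.253, 0.1607]
wrist_force: [-0.0, 1.1, 3.8]
eef_pos: [0.5398, 0.2529, 0.1592]
wrist_force: [-0.2, -1.1, 7.0]
```

```bash

python3 -m handwheel '[{"ax":0,"ay":0,"az":0,"x":0,"y":0,"z":0.05,"fingers":1},{"ax":0,"ay":0,"az":0,"x":0,"y":0,"z":0,"fingers":1}]' |grep -E 'eef|wrist'
python3 -m handwheel '[{"ax":0,"ay":0,"az":0,"x":0,"y":0,"z":0.05,"fingers":1},{"ax":0,"ay":0,"az":0,"x":0,"y":0,"z":0,"fingers":1}]' |grep -E 'eef|wrist'
python3 - <<'E'
from h import *
im,d,c=save('top','t1'); P=cloud(c,d); a=P[170:260,150:245,2]; print('lid z',np.percentile(a,[50,90,98]))
E
```

```text
eef_pos: [0.5399, 0.2529, 0.1589]
wrist_force: [-0.5, -0.7, 9.8]
eef_pos: [0.54, 0.2529, 0.158]
wrist_force: [-1.7, -0.8, 9.6]
lid z [0.50668204 0.61772935 0.63268416]
```

```bash
cat >> h.py <<'E'
def lid():
    d=optics.grab_frame('wrist')[1]; c=optics.calibration('wrist'); P=cloud(c,d); m=(d>0)&(np.hypot(P[...,0]-.524,P[...,1]-.365)<.08)
    print('lid n',m.sum(),'z pct',np.percentile(P[m][:,2],[5,50,95]).round(3))
E
python3 -c "
from h import *
lid(); to([.54,.253,.16])"
python3 -m handwheel '[{"ax":0,"ay":0,"az":0,"x":0,"y":0,"z":0.05,"fingers":1},{"ax":0,"ay":0,"az":0,"x":0,"y":0,"z":0,"fingers":1}]' |grep -E 'eef|wrist'
python3 -c "
from h import *
lid(); to([.54,.253,.16])"
```

```text
lid n 62192 z pct [0.149 0.173 0.183]
t 15.2 pos [0.54   0.253  0.1579] yang 3.9 zaxis [ 0.003  0.001 -1.   ] shift(2cm units) [ 0.   0.  -0.1] F [-0.8 -1.   9.8] open 0.0114 g 50.0
eef_pos: [0.5401, 0.2529, 0.157]
wrist_force: [-1.2, -0.6, 10.0]
lid n 63872 z pct [0.151 0.177 0.187]
t 15.4 pos [0.5401 0.2529 0.157 ] yang 3.9 zaxis [ 0.003  0.    -1.   ] shift(2cm units) [ 0.   -0.   -0.15] F [-0.9 -2.   9.4] open 0.0112 g 50.0
```

The lid has popped (median lid height went from 0.134 to about 0.175). I'll withdraw straight up and carry the rod back.

```bash

python3 -m handwheel '[{"ax":0,"ay":0,"az":0,"x":0,"y":0,"z":-0.3,"fingers":1},{"ax":0,"ay":0,"az":0,"x":0,"y":0,"z":-0.5,"fingers":1},{"ax":0,"ay":0,"az":0,"x":0,"y":0,"z":-0.8,"fingers":1},{"ax":0,"ay":0,"az":0,"x":0,"y":0,"z":-0.8,"fingers":1},{"ax":0,"ay":0,"az":0,"x":0,"y":0,"z":-0.8,"fingers":1}]' |grep -E 'eef|wrist'
python3 -m handwheel '[{"ax":0,"ay":0,"az":0,"x":0,"y":0,"z":-1,"fingers":1},{"ax":0,"ay":0,"az":0,"x":0,"y":0,"z":-0.9,"fingers":1},{"ax":0,"ay":0,"az":0,"x":0,"y":0,"z":0,"fingers":1}]' |grep -E 'eef|wrist'
python3 -c "
from h import *
lid(); to([.4932,-.2059,.25])"
```

```text
eef_pos: [0.5385, 0.2527, 0.2194]
wrist_force: [1.2, 0.6, -1.5]
eef_pos: [0.5401, 0.2532, 0.2597]
wrist_force: [0.1, -0.2, -0.2]
lid n 33933 z pct [0.145 0.171 0.185]
t 16.2 pos [0.5394 0.253  0.2579] yang 3.9 zaxis [ 0.002  0.001 -1.   ] shift(2cm units) [-22.74  -3.85   0.38] F [ 0.7  0.2 -2. ] open 0.0110 g 48.9
```

```bash

python3 -m handwheel '[{"ax":0,"ay":0,"az":0,"x":-0.5,"y":-0.1,"z":0,"fingers":1},{"ax":0,"ay":0,"az":0,"x":-1,"y":-0.17,"z":0,"fingers":1},{"ax":0,"ay":0,"az":0,"x":-1,"y":-0.17,"z":0,"fingers":1},{"ax":0,"ay":0,"az":0,"x":-1,"y":-0.17,"z":0,"fingers":1},{"ax":0,"ay":0,"az":0,"x":-1,"y":-0.17,"z":0,"fingers":1}]' |grep -E 'eef|wrist'
python3 -m handwheel '[{"ax":0,"ay":0,"az":0,"x":-1,"y":-0.17,"z":0,"fingers":1},{"ax":0,"ay":0,"az":0,"x":-1,"y":-0.17,"z":0,"fingers":1},{"ax":0,"ay":0,"az":0,"x":-1,"y":-0.17,"z":0,"fingers":1},{"ax":0,"ay":0,"az":0,"x":-1,"y":-0.17,"z":0,"fingers":1},{"ax":0,"ay":0,"az":0,"x":-1,"y":-0.17,"z":0,"fingers":1}]' |grep -E 'eef|wrist'
python3 -m handwheel '[{"ax":0,"ay":0,"az":0,"x":-1,"y":-0.17,"z":0,"fingers":1},{"ax":0,"ay":0,"az":0,"x":-1,"y":-0.17,"z":0,"fingers":1},{"ax":0,"ay":0,"az":0,"x":-1,"y":-0.17,"z":0,"fingers":1},{"ax":0,"ay":0,"az":0,"x":-1,"y":-0.17,"z":0,"fingers":1},{"ax":0,"ay":0,"az":0,"x":-1,"y":-0.17,"z":0,"fingers":1}]' |grep -E 'eef|wrist'
python3 -m handwheel '[{"ax":0,"ay":0,"az":0,"x":-1,"y":-0.17,"z":0,"fingers":1},{"ax":0,"ay":0,"az":0,"x":-1,"y":-0.17,"z":0,"fingers":1},{"ax":0,"ay":0,"az":0,"x":-1,"y":-0.17,"z":0,"fingers":1},{"ax":0,"ay":0,"az":0,"x":-1,"y":-0.17,"z":0,"fingers":1},{"ax":0,"ay":0,"az":0,"x":-1,"y":-0.17,"z":0,"fingers":1}]' |grep -E 'eef|wrist'
python3 -m handwheel '[{"ax":0,"ay":0,"az":0,"x":-1,"y":-0.17,"z":0,"fingers":1},{"ax":0,"ay":0,"az":0,"x":-1,"y":-0.17,"z":0.2,"fingers":1},{"ax":0,"ay":0,"az":0,"x":-0.8,"y":-0.17,"z":0.2,"fingers":1},{"ax":0,"ay":0,"az":0,"x":0,"y":0,"z":0,"fingers":1},{"ax":0,"ay":0,"az":0,"x":0,"y":0,"z":0,"fingers":1}]' |grep -E 'eef|wrist'
python3 -c "
from h import *
to([.4932,-.2059,.165])"
```

```text
eef_pos: [0.5282, 0.1605, 0.2553]
wrist_force: [0.7, -0.3, -1.2]
eef_pos: [0.5179, 0.0597, 0.2555]
wrist_force: [-0.2, 0.0, -1.4]
eef_pos: [0.5076, -0.0409, 0.2555]
wrist_force: [0.8, 0.4, -1.0]
eef_pos: [0.4973, -0.1416, 0.2554]
wrist_force: [1.1, 0.4, -1.7]
eef_pos: [0.4917, -0.1972, 0.2482]
wrist_force: [0.4, -0.3, 0.4]
t 18.8 pos [ 0.4917 -0.1972  0.2482] yang 3.8 zaxis [-0.002  0.002 -1.   ] shift(2cm units) [-0.45  0.05  4.16] F [ 0.4 -0.3  0.4] open 0.0113 g 48.9
```

```bash

python3 -m handwheel '[{"ax":0,"ay":0,"az":0,"x":-0.45,"y":0.04,"z":0.4,"fingers":1},{"ax":0,"ay":0,"az":0,"x":0,"y":0,"z":0.9,"fingers":1},{"ax":0,"ay":0,"az":0,"x":0,"y":0,"z":0.9,"fingers":1},{"ax":0,"ay":0,"az":0,"x":0,"y":0,"z":0.9,"fingers":1},{"ax":0,"ay":0,"az":0,"x":0,"y":0,"z":0.8,"fingers":1}]' |grep -E 'eef|wrist'
python3 -m handwheel '[{"ax":0,"ay":0,"az":0,"x":0,"y":0,"z":0.25,"fingers":1},{"ax":0,"ay":0,"az":0,"x":0,"y":0,"z":0,"fingers":1},{"ax":0,"ay":0,"az":0,"x":0,"y":0,"z":0,"fingers":1},{"ax":0,"ay":0,"az":0,"x":0,"y":0,"z":0,"fingers":1}]' |grep -E 'eef|wrist'
python3 - <<'E'
from h import *
to([.4932,-.2059,.0874]); im,d,c=save('wrist','w6')
u,v=321,230; cv2.imwrite('pics/w6c.png',cv2.resize(im[v-37:v+38,u-50:u+50],(800,600),interpolation=cv2.INTER_NEAREST)[:,:,::-1])
E
```

```text
eef_pos: [0.4937, -0.2057, 0.1698]
wrist_force: [-0.1, 0.5, -0.3]
eef_pos: [0.4944, -0.2066, 0.1671]
wrist_force: [-1.0, 0.1, -0.7]
t 19.6 pos [ 0.4944 -0.2066  0.1671] yang 3.9 zaxis [ 0.002 -0.001 -1.   ] shift(2cm units) [ 0.04 -0.06  3.98] F [-1.   0.1 -0.7] open 0.0112 g 48.9
```

View pics/w6c.png

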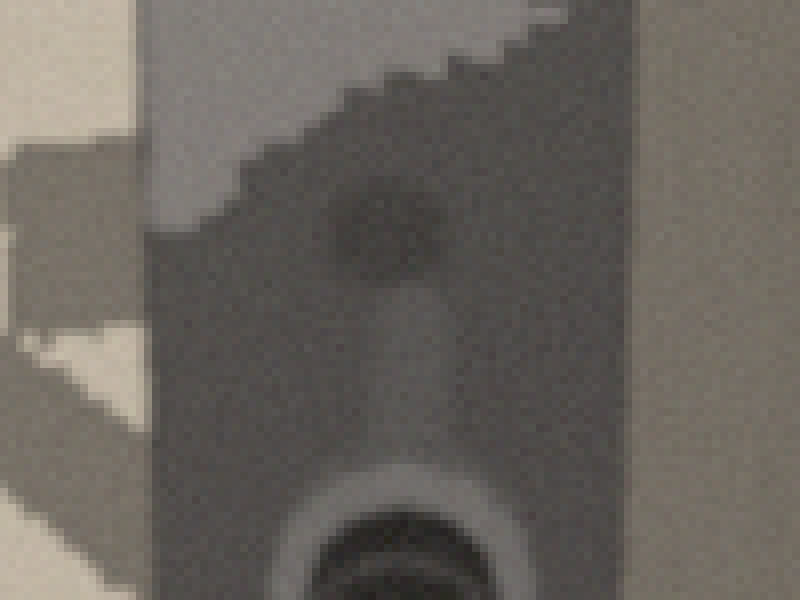

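The hole bevel is centred at crop ≈(386,238) and the rod tip at ≈(411,323), about 22 mm above it.

```bash
python3 - <<'E'
from h import *
def diff(f,tp,hp,zt,zh):
    z=np.load(f'pics/{f}.npz'); c={k:z[k] for k in z.files}; t=ray(c,*tp,zt); h=ray(c,*hp,zh); print(f,'tip',t,'hole',h,h-t)
diff('w5',(271+411/8,193+323/8),(271+410/8,193+310/8),.1125,.11)
diff('w6',(271+411/8,193+323/8),(271+386/8,193+238/8),.0917,.07)
z=np.load('pics/w6.npz'); g=cv2.GaussianBlur(cv2.cvtColor(z['im'],cv2.COLOR_RGB2GRAY),(3,3),0)[210:236,302:340]
m=(g<76).astype(np.uint8); cs,_=cv2.findContours(m,0,1); k=max(cs,key=cv2.contourArea); print(cv2.contourArea(k),cv2.boundingRect(k),cv2.minEnclosingCircle(k))
E
```

```text
w5 tip [0.54161949 0.24965856 0.1125    ] hole [0.54150882 0.25013842 0.11      ] [-0.00011067  0.00047985 -0.0025    ]
w6 tip [ 0.49708869 -0.20928361  0.0917    ] hole [ 0.49461131 -0.20748929  0.07      ] [-0.00247738  0.00179432 -0.0217    ]
191.5 (9, 4, 18, 16) ((17.5, 12.5), 9.192488670349121)
```

```bash

python3 -m handwheel '[{"ax":0,"ay":0,"az":0,"x":0.07,"y":-0.09,"z":0.3,"fingers":1},{"ax":0,"ay":0,"az":0,"x":0,"y":0,"z":0.45,"fingers":1},{"ax":0,"ay":0,"az":0,"x":0,"y":0,"z":0.15,"fingers":1},{"ax":0,"ay":0,"az":0,"x":0,"y":0,"z":0,"fingers":1},{"ax":0,"ay":0,"az":0,"x":0,"y":0,"z":0,"fingers":1}]' |grep -E 'eef|wrist'
python3 - <<'E'
from h import *
to([.4932,-.2059,.0874]); im,d,c=save('wrist','w7')
u,v=321,230; cr=im[v-37:v+38,u-50:u+50].astype(float); cr=np.clip((cr-40)*2.2,0,255).astype(np.uint8)
cv2.imwrite('pics/w7c.png',cv2.resize(cr,(800,600),interpolation=cv2.INTER_NEAREST)[:,:,::-1])
E
```

```text
eef_pos: [0.4919, -0.205, 0.1479]
wrist_force: [-0.6, -0.1, -0.6]
t 20.2 pos [ 0.4919 -0.205   0.1479] yang 3.9 zaxis [-0.  0. -1.] shift(2cm units) [-0.05  0.06  3.03] F [-0.6 -0.1 -0.6] open 0.0111 g 48.9
```

View pics/w7c.png

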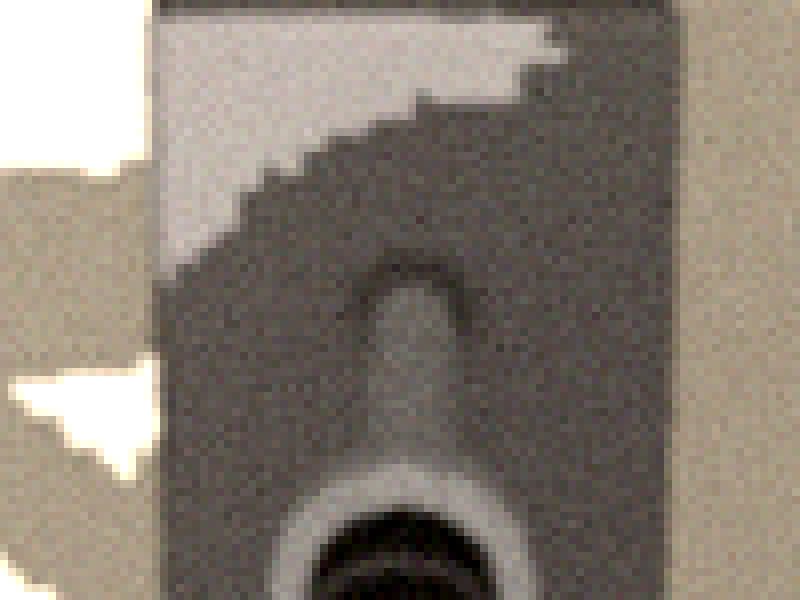

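The tip is now within about 0.5 mm of the bore centre (bore ≈(410,312), tip ≈(412,316)). I'll lower it, watching the force.

```bash

python3 -m handwheel '[{"ax":0,"ay":0,"az":0,"x":0.01,"y":0,"z":0.15,"fingers":1},{"ax":0,"ay":0,"az":0,"x":0,"y":0,"z":0.1,"fingers":1},{"ax":0,"ay":0,"az":0,"x":0,"y":0,"z":0,"fingers":1}]' |grep -E 'eef|wrist'
python3 -m handwheel '[{"ax":0,"ay":0,"az":0,"x":0,"y":0,"z":0.2,"fingers":1},{"ax":0,"ay":0,"az":0,"x":0,"y":0,"z":0,"fingers":1}]' |grep -E 'eef|wrist'
python3 -m handwheel '[{"ax":0,"ay":0,"az":0,"x":0,"y":0,"z":0.2,"fingers":1},{"ax":0,"ay":0,"az":0,"x":0,"y":0,"z":0,"fingers":1}]' |grep -E 'eef|wrist'
```

```text
eef_pos: [0.4917, -0.2046, 0.1428]
wrist_force: [-0.5, -1.2, -0.4]
eef_pos: [0.4916, -0.2046, 0.1385]
wrist_force: [-0.8, -0.2, -1.1]
eef_pos: [0.4916, -0.2046, 0.1345]
wrist_force: [-0.1, 0.5, -1.0]
```

```bash

python3 -m handwheel '[{"ax":0,"ay":0,"az":0,"x":0,"y":0,"z":0.4,"fingers":1},{"ax":0,"ay":0,"az":0,"x":0,"y":0,"z":0.4,"fingers":1},{"ax":0,"ay":0,"az":0,"x":0,"y":0,"z":0.2,"fingers":1},{"ax":0,"ay":0,"az":0,"x":0,"y":0,"z":0,"fingers":1}]' |grep -E 'eef|wrist'
python3 -m handwheel '[{"ax":0,"ay":0,"az":0,"x":0,"y":0,"z":0.4,"fingers":1},{"ax":0,"ay":0,"az":0,"x":0,"y":0,"z":0.4,"fingers":1},{"ax":0,"ay":0,"az":0,"x":0,"y":0,"z":0.2,"fingers":1},{"ax":0,"ay":0,"az":0,"x":0,"y":0,"z":0,"fingers":1}]' |grep -E 'eef|wrist'
python3 -m handwheel '[{"ax":0,"ay":0,"az":0,"x":0,"y":0,"z":0.15,"fingers":1},{"ax":0,"ay":0,"az":0,"x":0,"y":0,"z":0,"fingers":1}]' |grep -E 'eef|wrist'
```

```text
eef_pos: [0.4914, -0.2045, 0.1141]
wrist_force: [0.0, -0.1, -0.9]
eef_pos: [0.4916, -0.2045, 0.0943]
wrist_force: [0.4, 0.4, -1.0]
eef_pos: [0.4918, -0.2047, 0.0919]
wrist_force: [0.8, 0.4, -1.0]
```

```bash

python3 -m handwheel '[{"ax":0,"ay":0,"az":0,"x":0,"y":0,"z":0.1,"fingers":1},{"ax":0,"ay":0,"az":0,"x":0,"y":0,"z":0,"fingers":1}]' |grep -E 'eef|wrist'
python3 -m handwheel '[{"ax":0,"ay":0,"az":0,"x":0,"y":0,"z":0.07,"fingers":1},{"ax":0,"ay":0,"az":0,"x":0,"y":0,"z":0,"fingers":1}]' |grep -E 'eef|wrist'
python3 -m handwheel '[{"ax":0,"ay":0,"az":0,"x":0,"y":0,"z":0.05,"fingers":1},{"ax":0,"ay":0,"az":0,"x":0,"y":0,"z":0,"fingers":1}]' |grep -E 'eef|wrist'
```

```text
eef_pos: [0.4919, -0.2047, 0.09]
wrist_force: [0.0, 0.6, -0.0]
eef_pos: [0.4919, -0.2047, 0.0886]
wrist_force: [1.2, -0.3, -0.2]
eef_pos: [0.4919, -0.2048, 0.0876]
wrist_force: [0.1, 0.9, -1.8]
```

```bash

python3 -m handwheel '[{"ax":0,"ay":0,"az":0,"x":0,"y":0,"z":0.04,"fingers":1},{"ax":0,"ay":0,"az":0,"x":0,"y":0,"z":0,"fingers":1}]' |grep -E 'eef|wrist'
python3 -m handwheel '[{"ax":0,"ay":0,"az":0,"x":0,"y":0,"z":0.04,"fingers":1},{"ax":0,"ay":0,"az":0,"x":0,"y":0,"z":0,"fingers":1}]' |grep -E 'eef|wrist'
```

```text
eef_pos: [0.4922, -0.205, 0.0874]
wrist_force: [-0.0, -0.6, 2.7]
eef_pos: [0.4927, -0.2053, 0.0873]
wrist_force: [0.3, 1.3, 7.8]
```

The rod is seated: the force rises at 0.0873, the same height as the original grasp. I'll open and rise.

```bash

python3 -m handwheel '[{"ax":0,"ay":0,"az":0,"x":0,"y":0,"z":-0.05,"fingers":1},{"ax":0,"ay":0,"az":0,"x":0,"y":0,"z":0,"fingers":0.4},{"ax":0,"ay":0,"az":0,"x":0,"y":0,"z":0,"fingers":-1},{"ax":0,"ay":0,"az":0,"x":0,"y":0,"z":0,"fingers":-1},{"ax":0,"ay":0,"az":0,"x":0,"y":0,"z":0,"fingers":-1}]' |grep -E 'eef|wrist|open'
python3 -m handwheel '[{"ax":0,"ay":0,"az":0,"x":0,"y":0,"z":0,"fingers":-1},{"ax":0,"ay":0,"az":0,"x":0,"y":0,"z":0,"fingers":-1},{"ax":0,"ay":0,"az":0,"x":0,"y":0,"z":0,"fingers":-1},{"ax":0,"ay":0,"az":0,"x":0,"y":0,"z":0,"fingers":-1}]' |grep -E 'eef|wrist|open'
```

```text
eef_pos: [0.4917, -0.2047, 0.0869]
wrist_force: [0.7, 0.3, 1.2]
opening: 0.0682
eef_pos: [0.4919, -0.2047, 0.0871]
wrist_force: [-0.2, 0.1, -0.3]
opening: 0.0855
```

```bash

python3 -m handwheel '[{"ax":0,"ay":0,"az":0,"x":0,"y":0,"z":-0.6,"fingers":-1},{"ax":0,"ay":0,"az":0,"x":0,"y":0,"z":-1,"fingers":-1},{"ax":0,"ay":0,"az":0,"x":0,"y":0,"z":-1,"fingers":-1},{"ax":0,"ay":0,"az":0,"x":0,"y":0,"z":-1,"fingers":-1},{"ax":0,"ay":0,"az":0,"x":0,"y":0,"z":-1,"fingers":-1}]' |grep -E 'eef|wrist'
python3 -m handwheel '[{"ax":0,"ay":0,"az":0,"x":0,"y":0,"z":-1,"fingers":-1},{"ax":0,"ay":0,"az":0,"x":0,"y":0,"z":-1,"fingers":-1},{"ax":0,"ay":0,"az":0.2,"x":1,"y":-0.2,"z":-1,"fingers":0},{"ax":0,"ay":0,"az":1,"x":1,"y":-0.5,"z":-0.5,"fingers":1},{"ax":0,"ay":0,"az":1,"x":1,"y":-0.5,"z":0,"fingers":1}]' |grep -E 'eef|wrist'
python3 - <<'E'
from h import *
to([.385,.25,.22])
im,d,c=save('wrist','w8'); P=cloud(c,d); m=(d>0)&(np.hypot(P[...,0]-.493,P[...,1]+.206)<.011)&(P[...,2]>.078)&(P[...,2]<.16); Q=P[m]; print('rod',len(Q),Q.max(0),Q.min(0),Q.mean(0))
im,d,c=save('top','t2'); P=cloud(c,d)
xb=np.array([.756,.655]); yl=np.array([-.655,.756]); H=np.array([.5896,.429])
q=P[...,:2]-H; m=(d>0)&(abs(q@yl)<.022)&(P[...,2]>.125)&(P[...,2]<.4); a=-(q@xb)
for lo in np.arange(.0,.24,.02):
    k=m&(a>lo)&(a<lo+.02); print(round(lo,2),k.sum(),P[k][:,2].mean().round(4) if k.any() else '')
k=m&(a<.24)&(a>.0); print('front edge',np.percentile(a[k],[98,100]))
E
```

```text
eef_pos: [0.492, -0.2049, 0.181]
wrist_force: [-0.4, 0.5, 0.1]
eef_pos: [0.4683, -0.1447, 0.252]
wrist_force: [0.7, 0.3, -0.3]
t 24.9 pos [ 0.4683 -0.1447  0.252 ] yang -14.1 zaxis [ 0.004 -0.002 -1.   ] shift(2cm units) [18.13 -8.85  1.54] F [ 0.7  0.3 -0.3] open 0.0438 g 0.0
rod 452 [ 0.49815049 -0.19600812  0.13656561] [ 0.48394568 -0.20871199  0.07804055] [ 0.4909923  -0.19953117  0.11617468]
0.0 91 0.1397
0.02 115 0.1484
0.04 113 0.1574
0.06 122 0.1659
0.08 128 0.173
0.1 129 0.1791
0.12 132 0.1852
0.14 147 0.1869
0.16 130 0.1878
0.18 133 0.1948
0.2 0 
0.22 0 
front edge [0.19575743 0.19935419]
```

Depth confirms it: the rod top is at 0.137 (seated), and the popped tab's front edge is ~0.20 m from the hinge with its top at ~0.197, as modelled. Next I'll move to the front of the tab, then tilt.

```bash

python3 -m handwheel '[{"ax":0,"ay":0,"az":1,"x":0.8,"y":-0.6,"z":0,"fingers":1},{"ax":0,"ay":0,"az":1,"x":0.75,"y":-0.7,"z":0,"fingers":1},{"ax":0,"ay":0,"az":1,"x":0.7,"y":-0.8,"z":0,"fingers":1},{"ax":0,"ay":0,"az":1,"x":0.6,"y":-0.9,"z":0,"fingers":1},{"ax":0,"ay":0,"az":0.4,"x":0.55,"y":-1,"z":0,"fingers":1}]' |grep -E 'eef|wrist'
python3 -m handwheel '[{"ax":0,"ay":0,"az":0,"x":0.55,"y":-1,"z":0,"fingers":1},{"ax":0,"ay":0,"az":0,"x":0.55,"y":-1,"z":0,"fingers":1},{"ax":0,"ay":0,"az":0,"x":0.55,"y":-1,"z":0,"fingers":1},{"ax":0,"ay":0,"az":0,"x":0.55,"y":-1,"z":0,"fingers":1},{"ax":0,"ay":0,"az":0,"x":0.55,"y":-1,"z":0,"fingers":1}]' |grep -E 'eef|wrist'
python3 -m handwheel '[{"ax":0,"ay":0,"az":0,"x":0.5,"y":-1,"z":0,"fingers":1},{"ax":0,"ay":0,"az":0,"x":0.5,"y":-1,"z":0,"fingers":1},{"ax":0,"ay":0,"az":0,"x":0.3,"y":-1,"z":0,"fingers":1},{"ax":0,"ay":0,"az":0,"x":0,"y":0,"z":0,"fingers":1}]' |grep -E 'eef|wrist'
python3 -c "
from h import *
to([.385,.25,.22])"
```

```text
eef_pos: [0.4326, -0.0445, 0.2496]
wrist_force: [0.3, 0.2, 0.1]
eef_pos: [0.4086, 0.0674, 0.2496]
wrist_force: [0.3, 0.2, -0.7]
eef_pos: [0.3882, 0.1307, 0.2496]
wrist_force: [0.4, -0.9, -0.2]
t 26.4 pos [0.3882 0.1307 0.2496] yang -48.7 zaxis [ 0.  0. -1.] shift(2cm units) [ 3.82 -4.58  1.48] F [ 0.4 -0.9 -0.2] open -0.0001 g 0.0
```

```bash

python3 -m handwheel '[{"ax":0,"ay":0,"az":0,"x":0.76,"y":-0.92,"z":0,"fingers":1},{"ax":0,"ay":0,"az":0,"x":0.76,"y":-0.92,"z":0,"fingers":1},{"ax":0,"ay":0,"az":0,"x":0.76,"y":-0.92,"z":0,"fingers":1},{"ax":0,"ay":0,"az":0,"x":0.76,"y":-0.92,"z":0,"fingers":1},{"ax":0,"ay":0,"az":0,"x":0.76,"y":-0.92,"z":0,"fingers":1}]' |grep -E 'eef|wrist'
python3 -m handwheel '[{"ax":0,"ay":1,"az":0,"x":0,"y":0,"z":0,"fingers":1},{"ax":0,"ay":1,"az":0,"x":0,"y":0,"z":0,"fingers":1},{"ax":0,"ay":1,"az":0,"x":0,"y":0,"z":0,"fingers":1},{"ax":0,"ay":1,"az":0,"x":0,"y":0,"z":0,"fingers":1},{"ax":0,"ay":1,"az":0,"x":0,"y":0,"z":0,"fingers":1}]' |grep -E 'eef|wrist'
python3 -m handwheel '[{"ax":0,"ay":0.6,"az":0,"x":0,"y":0,"z":0,"fingers":1},{"ax":0,"ay":0,"az":0,"x":0,"y":0,"z":0,"fingers":1},{"ax":0,"ay":0,"az":0,"x":0,"y":0,"z":0,"fingers":1}]' |grep -E 'eef|wrist'
python3 -c "
from h import *
to([.4307,.2914,.161]); print(r.sense()['qpos'])"
```

```text
eef_pos: [0.3865, 0.2487, 0.2494]
wrist_force: [0.0, -0.8, -0.5]
eef_pos: [0.385, 0.2483, 0.2493]
wrist_force: [-1.8, -0.1, 0.3]
eef_pos: [0.3858, 0.2473, 0.2493]
wrist_force: [-0.1, -0.9, 1.6]
t 27.6 pos [0.3858 0.2473 0.2493] yang -49.0 zaxis [ 0.517  0.451 -0.728] shift(2cm units) [-0.74 -0.18  5.37] F [-0.1 -0.9  1.6] open -0.0005 g 0.0
[-0.22642152 -0.4487859   2.28471458  0.74910717  0.95337201  0.29141935]
```

```bash

python3 -m handwheel '[{"ax":0,"ay":0,"az":0,"x":-0.75,"y":-0.18,"z":0,"fingers":1},{"ax":0,"ay":0,"az":0,"x":0,"y":0,"z":0.9,"fingers":1},{"ax":0,"ay":0,"az":0,"x":0,"y":0,"z":0.9,"fingers":1},{"ax":0,"ay":0,"az":0,"x":0,"y":0,"z":0.9,"fingers":1},{"ax":0,"ay":0,"az":0,"x":0,"y":0,"z":0.9,"fingers":1}]' |grep -E 'eef|wrist'
python3 -m handwheel '[{"ax":0,"ay":0,"az":0,"x":0,"y":0,"z":0.9,"fingers":1},{"ax":0,"ay":0,"az":0,"x":0,"y":0,"z":0.8,"fingers":1},{"ax":0,"ay":0,"az":0,"x":0,"y":0,"z":0,"fingers":1},{"ax":0,"ay":0,"az":0,"x":0,"y":0,"z":0,"fingers":1}]' |grep -E 'eef|wrist'
python3 -c "
from h import *
to([.4307,.2914,.161]); print(r.sense()['qpos'])"
```

```text
eef_pos: [0.4129, 0.2787, 0.1868]
wrist_force: [0.5, 0.3, 0.7]
eef_pos: [0.4288, 0.2941, 0.1616]
wrist_force: [-0.4, -0.3, 0.2]
t 28.6 pos [0.4288 0.2941 0.1616] yang -48.6 zaxis [ 0.513  0.456 -0.728] shift(2cm units) [-0.03  0.17  0.01] F [-0.4 -0.3  0.2] open -0.0002 g 0.0
[ 0.02336555 -0.13381423  2.35461762  1.03633492  0.54181041  0.05695886]
```

```bash

python3 -m handwheel '[{"ax":0,"ay":0,"az":0,"x":0.5,"y":0.1,"z":0,"fingers":1},{"ax":0,"ay":0,"az":0,"x":0.5,"y":0.07,"z":0,"fingers":1},{"ax":0,"ay":0,"az":0,"x":0.5,"y":0,"z":-0.1,"fingers":1},{"ax":0,"ay":0,"az":0,"x":0.5,"y":0,"z":-0.1,"fingers":1},{"ax":0,"ay":0,"az":0,"x":0,"y":0,"z":0,"fingers":1}]' |grep -E 'eef|wrist'
python3 -m handwheel '[{"ax":0,"ay":0,"az":0,"x":0.5,"y":0,"z":-0.1,"fingers":1},{"ax":0,"ay":0,"az":0,"x":0.5,"y":0,"z":-0.1,"fingers":1},{"ax":0,"ay":0,"az":0,"x":0.5,"y":0,"z":-0.1,"fingers":1},{"ax":0,"ay":0,"az":0,"x":0.5,"y":0,"z":-0.1,"fingers":1},{"ax":0,"ay":0,"az":0,"x":0,"y":0,"z":0,"fingers":1}]' |grep -E 'eef|wrist'
python3 - <<'E'
from h import *
to([.4307,.2914,.161]); d=optics.grab_frame('scene')[1]; P=cloud(optics.calibration('scene'),d)
q=P[...,:2]-[.5896,.429]; m=(d>0)&(abs(q@[-.655,.756])<.08)&(P[...,2]>.125)&(P[...,2]<.4); a=-(q@[.756,.655])
for lo in np.arange(-.08,.24,.02):
    k=m&(a>lo)&(a<lo+.02); print(round(lo,2),k.sum(),P[k][:,2].max().round(4) if k.any() else '')
E
```

```text
eef_pos: [0.4523, 0.3079, 0.1945]
wrist_force: [-0.0, -0.1, -0.3]
eef_pos: [0.4693, 0.3231, 0.2267]
wrist_force: [-0.1, -0.5, 0.4]
t 29.6 pos [0.4693 0.3231 0.2267] yang -48.8 zaxis [ 0.517  0.455 -0.725] shift(2cm units) [-4.07 -0.08  0.66] F [-0.1 -0.5  0.4] open 0.0001 g 0.0
-0.08 0 
-0.06 0 
-0.04 0 
-0.02 12 0.1299
0.0 162 0.149
0.02 312 0.1554
0.04 395 0.1637
0.06 426 0.1736
0.08 423 0.1794
0.1 417 0.1876
0.12 362 0.1918
0.14 245 0.1953
0.16 135 0.1971
0.18 221 0.2811
0.2 200 0.3167
0.22 341 0.3409
```

```bash
python3 - <<'E'
from h import *
xb=np.array([.756,.655]); yl=np.array([-.655,.756]); s=r.sense(); q=s['eef_pos'][:2]-[.5896,.429]; print('tcp a',-(q@xb),'l',q@yl,s['eef_pos'],s['opening'])
for n in ('top','scene','wrist'):
    im,d,c=save(n,n+'9'); P=cloud(c,d); q=P[...,:2]-[.5896,.429]; a=-(q@xb); l=q@yl
    print(n)
    for (l0,l1) in ((-.085,-.03),(-.022,.022),(.03,.085)):
        print([ (round(float(lo),2),int(k.sum()),P[k][:,2].min().round(3),np.median(P[k][:,2]).round(3),P[k][:,2].max().round(3)) for lo in np.arange(-.02,.24,.03) for k in [(d>0)&(l>l0)&(l<l1)&(a>lo)&(a<lo+.03)&(P[...,2]>.1)] if k.any()])
E
```

```text
tcp a 0.16097008228378326 l -0.0008559452852732602 [0.46853518 0.32297698 0.22560905] 0.0003385478054839259
top
[(-0.02, 214, np.float64(0.104), np.float64(0.113), np.float64(0.136)), (0.01, 177, np.float64(0.104), np.float64(0.143), np.float64(0.155)), (0.04, 213, np.float64(0.109), np.float64(0.157), np.float64(0.167)), (0.07, 230, np.float64(0.114), np.float64(0.169), np.float64(0.176)), (0.1, 292, np.float64(0.104), np.float64(0.176), np.float64(0.191)), (0.13, 334, np.float64(0.104), np.float64(0.114), np.float64(0.191)), (0.16, 225, np.float64(0.103), np.float64(0.111), np.float64(0.119)), (0.19, 128, np.float64(0.101), np.float64(0.111), np.float64(0.308)), (0.22, 165, np.float64(0.286), np.float64(0.32), np.float64(0.341))]
[(-0.02, 129, np.float64(0.107), np.float64(0.122), np.float64(0.145)), (0.01, 169, np.float64(0.137), np.float64(0.147), np.float64(0.156)), (0.04, 176, np.float64(0.149), np.float64(0.16), np.float64(0.169)), (0.07, 187, np.float64(0.162), np.float64(0.171), np.float64(0.182)), (0.1, 196, np.float64(0.173), np.float64(0.181), np.float64(0.19)), (0.13, 21
[... 3991 characters left out ...]
.22, 17229, np.float64(0.27), np.float64(0.321), np.float64(0.336))]
[(-0.02, 931, np.float64(0.107), np.float64(0.11), np.float64(0.124)), (0.01, 405, np.float64(0.107), np.float64(0.143), np.float64(0.15)), (0.04, 942, np.float64(0.145), np.float64(0.155), np.float64(0.162)), (0.07, 1487, np.float64(0.151), np.float64(0.166), np.float64(0.173)), (0.1, 2131, np.float64(0.107), np.float64(0.174), np.float64(0.183)), (0.13, 3085, np.float64(0.108), np.float64(0.111), np.float64(0.187)), (0.16, 2137, np.float64(0.107), np.float64(0.11), np.float64(0.112)), (0.19, 435, np.float64(0.108), np.float64(0.3), np.float64(0.304)), (0.22, 11930, np.float64(0.281), np.float64(0.314), np.float64(0.327))]
```

The lid hasn't moved: the fingers slipped past the tab with too little overlap. I'll back off along the fingers and go in again with about 30 mm of overlap, reading the force in small steps.

```bash

python3 -m handwheel '[{"ax":0,"ay":0,"az":0,"x":0,"y":0,"z":-1,"fingers":1},{"ax":0,"ay":0,"az":0,"x":0,"y":0,"z":-1,"fingers":1},{"ax":0,"ay":0,"az":0,"x":0,"y":0,"z":-1,"fingers":1},{"ax":0,"ay":0,"az":0,"x":-1,"y":0,"z":-0.5,"fingers":1},{"ax":0,"ay":0,"az":0,"x":-1,"y":0,"z":-0.3,"fingers":1}]' |grep -E 'eef|wrist'
python3 -m handwheel '[{"ax":0,"ay":0,"az":0,"x":-1,"y":0,"z":0,"fingers":1},{"ax":0,"ay":0,"az":0,"x":-1,"y":0,"z":0,"fingers":1},{"ax":0,"ay":0,"az":0,"x":0,"y":0,"z":0,"fingers":1},{"ax":0,"ay":0,"az":0,"x":0,"y":0,"z":0,"fingers":1}]' |grep -E 'eef|wrist'
python3 - <<'E'
from h import *
to([.4407,.300,.149]); d=optics.grab_frame('top')[1]; P=cloud(optics.calibration('top'),d); q=P[...,:2]-[.5896,.429]; a=-(q@[.756,.655]); l=q@[-.655,.756]
m=(d>0)&(abs(l)<.02)&(a>.12)&(a<.225)&(P[...,2]<.215)&(P[...,2]>.13); 
for lo in np.arange(.12,.225,.01):
    k=m&(a>=lo)&(a<lo+.01); print(round(lo,3),k.sum(),P[k][:,2].mean().round(4) if k.any() else '')
m=(d>0)&(a>.18)&(a<.2)&(P[...,2]<.215)&(P[...,2]>.15); print('tab l range',l[m].min(),l[m].max())
E
```

```text
eef_pos: [0.4067, 0.2691, 0.253]
wrist_force: [-0.4, -0.2, -1.1]
eef_pos: [0.3859, 0.2498, 0.2255]
wrist_force: [0.0, 0.7, 0.4]
t 30.6 pos [0.3859 0.2498 0.2255] yang -48.9 zaxis [ 0.516  0.453 -0.727] shift(2cm units) [ 0.07 -0.08  5.33] F [0.  0.7 0.4] open 0.0002 g 0.0
0.12 61 0.1838
0.13 62 0.1872
0.14 66 0.1884
0.15 67 0.1858
0.16 61 0.1861
0.17 60 0.1898
0.18 61 0.1941
0.19 65 0.1957
0.2 0 
0.21 0 
0.22 0 
tab l range -0.028025163350413183 0.0209087245410864
```

```bash

python3 -m handwheel '[{"ax":0,"ay":0,"az":0,"x":-0.2,"y":0.05,"z":0.9,"fingers":1},{"ax":0,"ay":0,"az":0,"x":0,"y":0,"z":0.9,"fingers":1},{"ax":0,"ay":0,"az":0,"x":0,"y":0,"z":0.9,"fingers":1},{"ax":0,"ay":0,"az":0,"x":0,"y":0,"z":0.9,"fingers":1},{"ax":0,"ay":0,"az":0,"x":0,"y":0,"z":0.9,"fingers":1}]' |grep -E 'eef|wrist'
python3 -m handwheel '[{"ax":0,"ay":0,"az":0,"x":0.2,"y":0,"z":0.8,"fingers":1},{"ax":0,"ay":0,"az":0,"x":0,"y":0,"z":0,"fingers":1},{"ax":0,"ay":0,"az":0,"x":0,"y":0,"z":0,"fingers":1}]' |grep -E 'eef|wrist'
python3 -c "
from h import *
to([.4407,.300,.149])"
python3 -m handwheel '[{"ax":0,"ay":0,"az":0,"x":0.4,"y":0,"z":0,"fingers":1},{"ax":0,"ay":0,"az":0,"x":0,"y":0,"z":0,"fingers":1}]' |grep -E 'eef|wrist'
python3 -m handwheel '[{"ax":0,"ay":0,"az":0,"x":0.4,"y":0,"z":0,"fingers":1},{"ax":0,"ay":0,"az":0,"x":0,"y":0,"z":0,"fingers":1}]' |grep -E 'eef|wrist'
python3 -m handwheel '[{"ax":0,"ay":0,"az":0,"x":0.4,"y":0,"z":0,"fingers":1},{"ax":0,"ay":0,"az":0,"x":0,"y":0,"z":0,"fingers":1}]' |grep -E 'eef|wrist'
```

```text
eef_pos: [0.4315, 0.2896, 0.1573]
wrist_force: [0.1, -0.2, 0.4]
eef_pos: [0.4406, 0.2985, 0.1482]
wrist_force: [-0.3, -0.3, 0.1]
t 31.5 pos [0.4406 0.2985 0.1482] yang -48.7 zaxis [ 0.513  0.455 -0.727] shift(2cm units) [ 0.07 -0.05  0.01] F [-0.3 -0.3  0.1] open -0.0003 g 0.0
eef_pos: [0.446, 0.3016, 0.1554]
wrist_force: [0.4, 0.4, -0.4]
eef_pos: [0.4502, 0.3053, 0.1606]
wrist_force: [1.3, 0.1, -0.1]
eef_pos: [0.4544, 0.309, 0.1656]
wrist_force: [0.8, -0.8, -0.1]
```

```bash

python3 -m handwheel '[{"ax":0,"ay":0,"az":0,"x":0.3,"y":0,"z":0,"fingers":1},{"ax":0,"ay":0,"az":0,"x":0,"y":0,"z":0,"fingers":1}]' |grep -E 'eef|wrist'
python3 -m handwheel '[{"ax":0,"ay":0,"az":0,"x":0.3,"y":0,"z":0,"fingers":1},{"ax":0,"ay":0,"az":0,"x":0,"y":0,"z":0,"fingers":1}]' |grep -E 'eef|wrist'
python3 - <<'E'
from h import *
for n in ('top','scene'):
    d=optics.grab_frame(n)[1]; P=cloud(optics.calibration(n),d); q=P[...,:2]-[.5896,.429]; a=-(q@[.756,.655]); l=q@[-.655,.756]
    m=(d>0)&(abs(l)<.06)&(a>.04)&(a<.13)&(P[...,2]>.13); print(n,[P[m&(a>=lo)&(a<lo+.03)][:,2].mean().round(4) for lo in (.04,.07,.1)])
E
```

```text
eef_pos: [0.4573, 0.3119, 0.1692]
wrist_force: [0.4, -0.0, -0.2]
eef_pos: [0.4605, 0.3148, 0.1732]
wrist_force: [0.9, -0.4, 0.0]
top [np.float64(0.1588), np.float64(0.1704), np.float64(0.18)]
scene [np.float64(0.1559), np.float64(0.1677), np.float64(0.1777)]
```

```bash
python3 - <<'E'
from h import *
for n in ('scene','top','wrist'):
    im,d,c=save(n,n+'10'); P=cloud(c,d); q=P[...,:2]-[.5896,.429]; a=-(q@[.756,.655]); l=q@[-.655,.756]
    print(n,'tip px',w2p(c,[r.sense()['eef_pos']])[0].round(1))
    for z0 in np.arange(.24,.12,-.01):
        row=[]
        for a0 in np.arange(.13,.24,.01):
            k=(d>0)&(abs(l)<.045)&(a>=a0)&(a<a0+.01)&(P[...,2]>=z0)&(P[...,2]<z0+.01)
            row.append('%3d(%3d,%3d)'%(k.sum(),1e3*l[k].min(),1e3*l[k].max()) if k.any() else '    .      ')
        print('%.2f'%z0,' '.join(row))
E
```

```text
scene tip px [276.1 276.3]
0.24     .           .           .           .           .           .           .           .         3( -7,  8)  70(-38, 34)  19(-42, 36)
0.23     .           .           .           .           .           .           .           .        19(-13, 16)  16(-24, 16)  10( -8, 30)
0.22     .           .           .           .           .           .           .        18(-11, 10)  25(-17, 13)   2(  9, 13)     .      
0.21     .           .           .           .           .           .        11( -8,  8)  26(-15, 13)   9(  7, 15)   5(  6, 13)     .      
0.20     .           .           .           .           .           .         6(-11,  7)   7(  6, 12)   2(  8,  9)     .           .      
0.19   4(-24, 10)  17(-21, 37)  11(-20, 22)     .        11(-16, 23)  44(-24, 25)  50(-24, 28)   6(  5, 14)   1(  9,  9)     .           .      
0.18 106(-44, 44)  93(-42, 44)  70(-39, 40)  54(-25, 23)  55(-26, 23)  27(-26, 24)   7(-25, 21)     .           .           .           .      
0.17   7(-26, 44)   6( 31, 43)  16(-44, 43)  11(-24, 23)     .           .         
[... 3316 characters left out ...]
          .      
0.17     .        92( 38, 44) 549(-44, 43)  18(-30, 22)     .           .           .           .           .           .           .      
0.16     .           .         1( 39, 39)     .           .           .           .           .           .           .           .      
0.15     .           .           .           .           .           .           .           .           .           .           .      
0.14     .           .           .           .           .           .           .           .           .           .           .      
0.13     .           .           .           .           .           .           .           .           .           .           .
```

```bash
cat >> h.py <<'E'
def lidang():
    o=[]
    for n in ('top','scene'):
        d=optics.grab_frame(n)[1]; P=cloud(optics.calibration(n),d); q=P[...,:2]-[.5896,.429]; a=-(q@[.756,.655]); l=q@[-.655,.756]
        m=(d>0)&(abs(l)<.06)&(P[...,2]>.13)&(P[...,2]<.40)
        o.append([n]+[float(np.median(P[m&(a>=lo)&(a<lo+.03)][:,2]).round(4)) for lo in (.01,.04,.07,.1)])
    s=r.sense(); q=s['eef_pos'][:2]-[.5896,.429]; print(o,'tip a %.3f l %.3f z %.3f'%(-(q@[.756,.655]),q@[-.655,.756],s['eef_pos'][2]),'F',s['wrist_force'].round(1),'t',s['t'])
E
python3 -m handwheel '[{"ax":0,"ay":0,"az":0,"x":0.3,"y":0,"z":0,"fingers":1},{"ax":0,"ay":0,"az":0,"x":0,"y":0,"z":0,"fingers":1}]' |grep -E 'wrist'
python3 -c "
from h import *
lidang()"
python3 -m handwheel '[{"ax":0,"ay":0,"az":0,"x":0.3,"y":0,"z":0,"fingers":1},{"ax":0,"ay":0,"az":0,"x":0,"y":0,"z":0,"fingers":1}]' |grep -E 'wrist'
python3 -c "
from h import *
lidang()"
```

```text
wrist_force: [-0.1, -0.5, -0.4]
[['top', 0.1471, 0.1588, 0.1704, 0.18], ['scene', 0.1433, 0.1559, 0.1678, 0.1776]] tip a 0.168 l -0.002 z 0.177 F [0.5 0.1 0.7] t 33.05
wrist_force: [-0.5, -0.0, 0.0]
[['top', 0.1467, 0.1589, 0.1704, 0.1801], ['scene', 0.1432, 0.1557, 0.1679, 0.178]] tip a 0.164 l -0.001 z 0.181 F [-0.3 -0.8 -1. ] t 33.35
```

Scooping from beneath isn't catching the tab, so I'll switch to the other suggested way. I'll back out, open, pinch the tab across its width from the same 45° approach, and then turn with the lid.

```bash

python3 -m handwheel '[{"ax":0,"ay":0,"az":0,"x":0,"y":0,"z":-0.6,"fingers":1},{"ax":0,"ay":0,"az":0,"x":0,"y":0,"z":-1,"fingers":1},{"ax":0,"ay":0,"az":0,"x":0,"y":0,"z":-1,"fingers":1},{"ax":0,"ay":0,"az":0,"x":0,"y":0,"z":-1,"fingers":-1},{"ax":0,"ay":0,"az":0,"x":0,"y":0,"z":-0.4,"fingers":-1}]' |grep -E 'eef|wrist'
python3 -m handwheel '[{"ax":0,"ay":0,"az":0,"x":0,"y":0,"z":0,"fingers":-1},{"ax":0,"ay":0,"az":0,"x":0,"y":0,"z":0,"fingers":-1},{"ax":0,"ay":0,"az":0,"x":0,"y":0,"z":0,"fingers":-1},{"ax":0,"ay":0,"az":0,"x":0,"y":0,"z":0,"fingers":-1},{"ax":0,"ay":0,"az":0,"x":0,"y":0,"z":0,"fingers":-1}]' |grep -E 'eef|wrist|open'
python3 - <<'E'
from h import *
lidang(); H=np.array([.5896,.429]); p=H-.172*np.array([.756,.655])-.003*np.array([-.655,.756]); to([*p,.174])
E
```

```text
eef_pos: [0.4254, 0.2838, 0.2403]
wrist_force: [-0.4, 0.5, -0.3]
eef_pos: [0.4256, 0.2845, 0.2386]
wrist_force: [0.9, -0.1, 0.3]
opening: 0.0853
[['top', 0.1464, 0.1587, 0.1701, 0.1799], ['scene', 0.1438, 0.1559, 0.1677, 0.1777]] tip a 0.219 l -0.002 z 0.239 F [-0.1 -0.1 -0.4] t 34.45
t 34.5 pos [0.4257 0.2844 0.2389] yang -48.8 zaxis [ 0.514  0.455 -0.727] shift(2cm units) [-0.53  0.08  3.96] F [-0.1 -0.1 -0.4] open 0.0851 g 0.0
```

```bash

python3 -m handwheel '[{"ax":0,"ay":0,"az":0,"x":-0.53,"y":0.08,"z":0.5,"fingers":-1},{"ax":0,"ay":0,"az":0,"x":0,"y":0,"z":0.8,"fingers":-1},{"ax":0,"ay":0,"az":0,"x":0,"y":0,"z":0.8,"fingers":-1},{"ax":0,"ay":0,"az":0,"x":0,"y":0,"z":0.8,"fingers":-1},{"ax":0,"ay":0,"az":0,"x":0,"y":0,"z":0.8,"fingers":-1}]' |grep -E 'eef|wrist'
python3 -m handwheel '[{"ax":0,"ay":0,"az":0,"x":0,"y":0,"z":0.3,"fingers":-1},{"ax":0,"ay":0,"az":0,"x":0,"y":0,"z":0,"fingers":0},{"ax":0,"ay":0,"az":0,"x":0,"y":0,"z":0,"fingers":1},{"ax":0,"ay":0,"az":0,"x":0,"y":0,"z":0,"fingers":1},{"ax":0,"ay":0,"az":0,"x":0,"y":0,"z":0,"fingers":1}]' 25 |grep -E 'eef|wrist|open|grasp'
python3 -m handwheel '[{"ax":0,"ay":0,"az":0,"x":0,"y":0,"z":0,"fingers":1},{"ax":0,"ay":0,"az":0,"x":0,"y":0,"z":0,"fingers":1},{"ax":0,"ay":0,"az":0,"x":0,"y":0,"z":0,"fingers":1},{"ax":0,"ay":0,"az":0,"x":0,"y":0,"z":0,"fingers":1}]' 25 |grep -E 'eef|wrist|open|grasp'
python3 -c "
from h import *
lidang()"
```

```text
eef_pos: [0.4595, 0.3119, 0.1777]
wrist_force: [0.7, 0.2, 0.1]
eef_pos: [0.4624, 0.3141, 0.1746]
wrist_force: [0.5, 0.0, 0.4]
opening: 0.0284
grasp_force: 0.0
eef_pos: [0.4622, 0.3143, 0.1739]
wrist_force: [0.2, -1.0, 0.4]
opening: -0.0001
grasp_force: 0.0
[['top', 0.1465, 0.1588, 0.1706, 0.1796], ['scene', 0.1438, 0.1561, 0.1678, 0.1775]] tip a 0.171 l -0.003 z 0.174 F [-0.   0.9 -0.2] t 35.95
```

The fingers shut to zero without meeting the tab, so they aren't where I assumed. I'll back off and measure the real fingertip position in the tool frame from depth.

```bash

python3 -m handwheel '[{"ax":0,"ay":0,"az":0,"x":0,"y":0,"z":-0.8,"fingers":1},{"ax":0,"ay":0,"az":0,"x":0,"y":0,"z":-1,"fingers":1},{"ax":0,"ay":0,"az":0,"x":0,"y":0,"z":-1,"fingers":1},{"ax":0,"ay":0,"az":0,"x":0,"y":0,"z":-1,"fingers":1},{"ax":0,"ay":0,"az":0,"x":0,"y":0,"z":0,"fingers":1}]' |grep -E 'eef|wrist'
python3 - <<'E'
from h import *
s=r.sense(); q=s['tcp_rot']; M=R.from_quat([*q[1:],q[0]]).as_matrix()
for n in ('wrist','scene','top'):
    im,d,c=save(n,n+'11'); P=cloud(c,d); T=(P-s['eef_pos'])@M
    print(n)
    for z0 in np.arange(-.08,.04,.01):
        k=(d>0)&(abs(T[...,1])<.05)&(abs(T[...,0])<.05)&(T[...,2]>=z0)&(T[...,2]<z0+.01)
        if k.any(): print('%.2f'%z0,k.sum(),'x',T[k][:,0].min().round(3),T[k][:,0].max().round(3),'y',T[k][:,1].min().round(3),T[k][:,1].max().round(3))
lidang()
E
```

```text
eef_pos: [0.4235, 0.2792, 0.2311]
wrist_force: [-0.2, -0.2, 0.3]
wrist
-0.08 1435 x -0.012 0.013 y -0.027 0.028
-0.07 938 x 0.005 0.011 y -0.012 0.015
-0.06 867 x 0.005 0.011 y -0.013 0.015
-0.05 613 x 0.005 0.011 y -0.013 0.015
-0.04 35 x 0.009 0.01 y -0.005 0.007
scene
-0.08 28 x -0.001 0.015 y -0.016 0.01
-0.07 46 x -0.007 0.013 y -0.017 0.014
-0.06 42 x -0.011 0.013 y -0.018 0.015
-0.05 29 x -0.005 0.013 y -0.016 0.011
-0.04 5 x -0.009 0.009 y -0.007 -0.002
0.03 7 x -0.008 0.002 y -0.031 0.014
top
-0.08 38 x -0.004 0.016 y -0.023 0.018
-0.07 25 x -0.01 0.014 y -0.012 0.015
-0.06 35 x 0.002 0.015 y -0.012 0.015
-0.05 29 x 0.005 0.014 y -0.01 0.015
-0.04 4 x 0.011 0.013 y -0.004 0.004
0.03 3 x -0.004 -0.0 y -0.008 0.021
[['top', 0.1467, 0.1588, 0.1703, 0.1797], ['scene', 0.1436, 0.1561, 0.1681, 0.1774]] tip a 0.224 l -0.003 z 0.228 F [-0.1  0.1 -0.2] t 36.7
```

The real fingertips sit about 38 mm behind the reported TCP, which explains both misses. I'll open and go in 38 mm deeper to pinch the tab.

```bash

python3 -m handwheel '[{"ax":0,"ay":0,"az":0,"x":0,"y":0,"z":0,"fingers":-1},{"ax":0,"ay":0,"az":0,"x":0,"y":0,"z":0,"fingers":-1},{"ax":0,"ay":0,"az":0,"x":0,"y":0,"z":0,"fingers":-1},{"ax":0,"ay":0,"az":0,"x":0,"y":0,"z":0,"fingers":-1},{"ax":0,"ay":0,"az":0,"x":0,"y":0,"z":0,"fingers":-1}]' 25|grep -E 'wrist|open'
python3 -m handwheel '[{"ax":0,"ay":0,"az":0,"x":0,"y":0,"z":0.6,"fingers":-1},{"ax":0,"ay":0,"az":0,"x":0,"y":0,"z":1,"fingers":-1},{"ax":0,"ay":0,"az":0,"x":0,"y":0,"z":1,"fingers":-1},{"ax":0,"ay":0,"az":0,"x":0,"y":0,"z":0.8,"fingers":-1},{"ax":0,"ay":0,"az":0,"x":0,"y":0,"z":0,"fingers":-1}]' |grep -E 'eef|wrist|open'
python3 - <<'E'
from h import *
lidang(); H=np.array([.5896,.429]); p=H-.146*np.array([.756,.655])-.003*np.array([-.655,.756]); to([*p,.146])
E
```

```text
wrist_force: [0.1, 0.6, 0.1]
opening: 0.0725
eef_pos: [0.4577, 0.3111, 0.178]
wrist_force: [-0.5, -0.0, -1.4]
opening: 0.0853
[['top', 0.1467, 0.1589, 0.1701, 0.1796], ['scene', 0.1436, 0.1562, 0.1679, 0.1775]] tip a 0.177 l -0.003 z 0.179 F [-0.4 -0.3 -0.6] t 37.8
t 37.8 pos [0.4577 0.3108 0.1795] yang -48.8 zaxis [ 0.514  0.455 -0.728] shift(2cm units) [-0.02  0.02  2.28] F [-0.4 -0.3 -0.6] open 0.0857 g 0.0
```

```bash

python3 -m handwheel '[{"ax":0,"ay":0,"az":0,"x":0,"y":0,"z":0.6,"fingers":-1},{"ax":0,"ay":0,"az":0,"x":0,"y":0,"z":0.6,"fingers":-1},{"ax":0,"ay":0,"az":0,"x":0,"y":0,"z":0.6,"fingers":-1},{"ax":0,"ay":0,"az":0,"x":0,"y":0,"z":0.45,"fingers":-1},{"ax":0,"ay":0,"az":0,"x":0,"y":0,"z":0,"fingers":-1}]' |grep -E 'eef|wrist|open'
python3 -m handwheel '[{"ax":0,"ay":0,"az":0,"x":0,"y":0,"z":0,"fingers":0.2},{"ax":0,"ay":0,"az":0,"x":0,"y":0,"z":0,"fingers":0.4},{"ax":0,"ay":0,"az":0,"x":0,"y":0,"z":0,"fingers":1},{"ax":0,"ay":0,"az":0,"x":0,"y":0,"z":0,"fingers":1},{"ax":0,"ay":0,"az":0,"x":0,"y":0,"z":0,"fingers":1}]' 25 |grep -E 'eef|wrist|open|grasp'
python3 -c "
from h import *
lidang()"
```

```text
eef_pos: [0.4814, 0.3311, 0.1473]
wrist_force: [-0.1, 0.2, 0.1]
opening: 0.0855
eef_pos: [0.48, 0.3316, 0.1472]
wrist_force: [-5.5, 0.6, 3.2]
opening: 0.0497
grasp_force: 27.0
[['top', 0.1462, 0.1584, 0.1696, 0.179], ['scene', 0.143, 0.1557, 0.1674, 0.1768]] tip a 0.147 l -0.002 z 0.147 F [-6.5  0.7  2.4] t 38.9
```

The tab is held (opening 49.7 mm). I'll turn with the lid.

```bash

python3 -m handwheel '[{"ax":0,"ay":-0.7,"az":0,"x":0.59,"y":-0.05,"z":-0.42,"fingers":1},{"ax":0,"ay":-0.7,"az":0,"x":0.59,"y":0,"z":-0.42,"fingers":1},{"ax":0,"ay":0,"az":0,"x":0,"y":0,"z":0,"fingers":1}]' |grep -E 'eef|wrist|open|grasp'
python3 -c "
from h import *
lidang()"
python3 -m handwheel '[{"ax":0,"ay":-0.7,"az":0,"x":0.59,"y":0,"z":-0.42,"fingers":1},{"ax":0,"ay":-0.7,"az":0,"x":0.59,"y":0,"z":-0.42,"fingers":1},{"ax":0,"ay":0,"az":0,"x":0,"y":0,"z":0,"fingers":1}]' |grep -E 'eef|wrist|open|grasp'
python3 -c "
from h import *
lidang()"
```

```text
eef_pos: [0.4837, 0.3374, 0.1639]
wrist_force: [-20.9, -51.2, 24.4]
opening: 0.0499
grasp_force: 42.3
[['top', 0.1515, 0.1674, 0.1824, 0.1949], ['scene', 0.1475, 0.1638, 0.1791, 0.1918]] tip a 0.141 l 0.000 z 0.163 F [-14.8 -42.5  20.1] t 39.3
eef_pos: [0.494, 0.3464, 0.1922]
wrist_force: [-2.2, -38.7, 21.1]
opening: 0.0496
grasp_force: 43.2
[['top', 0.1614, 0.1856, 0.208, 0.2251], ['scene', 0.1566, 0.1812, 0.2034, 0.2209]] tip a 0.128 l 0.000 z 0.190 F [  1.  -32.2  15.3] t 39.7
```

The lid is rising, but the tool is being pushed back along -z. I'll relieve that before going on.

```bash

python3 -m handwheel '[{"ax":0,"ay":0,"az":0,"x":0,"y":0,"z":-0.15,"fingers":1},{"ax":0,"ay":0,"az":0,"x":0,"y":0,"z":0,"fingers":1}]' |grep -E 'eef|wrist|open|grasp'
python3 -c "
from h import *
s=r.sense(); q=s['tcp_rot']; M=R.from_quat([*q[1:],q[0]]).as_matrix(); print('F tool',M.T@s['wrist_force'],'T',M.T@s['torque'],'zax',M[:,2],'xax',M[:,0])"
python3 -m handwheel '[{"ax":0,"ay":0,"az":0,"x":0,"y":0,"z":-0.15,"fingers":1},{"ax":0,"ay":0,"az":0,"x":0,"y":0,"z":0,"fingers":1}]' |grep -E 'eef|wrist|open|grasp'
python3 -c "
from h import *
s=r.sense(); q=s['tcp_rot']; M=R.from_quat([*q[1:],q[0]]).as_matrix(); print('F tool',M.T@s['wrist_force'],'T',M.T@s['torque'],'zax',M[:,2])"
```

```text
eef_pos: [0.493, 0.3455, 0.1914]
wrist_force: [19.5, -11.3, -6.1]
opening: 0.0498
grasp_force: 39.0
F tool [ 3.1276148  21.57114116  8.42365992] T [-4.18223202  0.36522779  0.09665934] zax [ 0.35181622  0.3359812  -0.87369444] xax [0.64997275 0.58399004 0.48630346]
eef_pos: [0.4927, 0.345, 0.1929]
wrist_force: [29.2, -1.5, -16.8]
opening: 0.0493
grasp_force: 36.3
F tool [10.01241689 20.97700075 24.48442745] T [-4.27153699  1.18877583  0.46713261] zax [ 0.35161832  0.33647508 -0.87358404]
```

```bash
cat >> h.py <<'E'
def ft():
    s=r.sense(); q=s['tcp_rot']; M=R.from_quat([*q[1:],q[0]]).as_matrix(); a=s['eef_pos'][:2]-[.5896,.429]
    print('F tool',(M.T@s['wrist_force']).round(1),'T',(M.T@s['torque']).round(2),'tilt back deg %.1f'%np.degrees(np.arctan2(M[:2,2]@[.756,.655],-M[2,2])),'a %.4f l %.4f z %.4f'%(-(a@[.756,.655]),a@[-.655,.756],s['eef_pos'][2]),'g',s['grasp_force'].round(1),'t',s['t'])
E
python3 -m handwheel '[{"ax":0,"ay":0,"az":0,"x":0,"y":0.1,"z":0.12,"fingers":1},{"ax":0,"ay":0,"az":0,"x":0,"y":0,"z":0,"fingers":1}]' >/dev/null
python3 -c "
from h import *
ft();lidang()"
```

```text
Traceback (most recent call last):
  File "h.py", line 31, in ft
    print('F tool',(M.T@s['wrist_force']).round(1),'T',(M.T@s['torque']).round(2),'tilt back deg %.1f'%np.degrees(np.arctan2(M[:2,2]@[.756,.655],-M[2,2])),'a %.4f l %.4f z %.4f'%(-(a@[.756,.655]),a@[-.655,.756],s['eef_pos'][2]),'g',s['grasp_force'].round(1),'t',s['t'])
                                                                                                                                                                                                                                        ^^^^^^^^^^^^^^^^^^^^^^
AttributeError: 'float' object has no attribute 'round'
```

```bash
sed -i "s/s\['grasp_force'\].round(1)/s['grasp_force']/" h.py
python3 -c "
from h import *
ft();lidang()"
```

```text
F tool [ 0.2 16.1  0.6] T [-3.82 -0.16  0.19] tilt back deg 28.9 a 0.1298 l -0.0002 z 0.1907 g 40.364884466689546 t 40.3
[['top', 0.1609, 0.1849, 0.206, 0.2225], ['scene', 0.1568, 0.1809, 0.2029, 0.2197]] tip a 0.130 l -0.000 z 0.191 F [ 11.5 -11.8  -2. ] t 40.4
```

```bash

python3 -m handwheel '[{"ax":0,"ay":-0.5,"az":0,"x":0.44,"y":0.1,"z":-0.28,"fingers":1},{"ax":0,"ay":-0.5,"az":0,"x":0.44,"y":0.1,"z":-0.28,"fingers":1},{"ax":0,"ay":0,"az":0,"x":0,"y":0,"z":0,"fingers":1}]' >/dev/null
python3 -c "
from h import *
ft()"
python3 -m handwheel '[{"ax":0,"ay":0,"az":0,"x":0,"y":0,"z":0,"fingers":1},{"ax":0,"ay":0,"az":0,"x":0,"y":0,"z":0,"fingers":1}]' >/dev/null
python3 -c "
from h import *
ft();lidang()"
```

```text
F tool [-1.2  5.  -0.2] T [-1.88 -0.41  0.83] tilt back deg 20.7 a 0.1178 l -0.0005 z 0.2089 g 42.13513665483333 t 40.7
F tool [3.2 5.6 4.1] T [-2.14  0.38  0.37] tilt back deg 20.7 a 0.1202 l -0.0005 z 0.2067 g 41.78957262105541 t 40.9
[['top', 0.1697, 0.2006, 0.2266, 0.2396], ['scene', 0.1651, 0.1956, 0.2224, 0.2399]] tip a 0.120 l -0.001 z 0.207 F [ 7.5 -0.9 -3.1] t 41.0
```

```bash

python3 -m handwheel '[{"ax":0,"ay":-0.5,"az":0,"x":0.44,"y":0.05,"z":-0.26,"fingers":1},{"ax":0,"ay":-0.5,"az":0,"x":0.44,"y":0,"z":-0.26,"fingers":1},{"ax":0,"ay":0,"az":0,"x":0,"y":0,"z":0,"fingers":1}]' >/dev/null
python3 -c "
from h import *
ft()"
python3 -m handwheel '[{"ax":0,"ay":-0.5,"az":0,"x":0.44,"y":0,"z":-0.26,"fingers":1},{"ax":0,"ay":-0.5,"az":0,"x":0.44,"y":0,"z":-0.26,"fingers":1},{"ax":0,"ay":0,"az":0,"x":0,"y":0,"z":0,"fingers":1},{"ax":0,"ay":0,"az":0,"x":0,"y":0,"z":0,"fingers":1}]' >/dev/null
python3 -c "
from h import *
ft();lidang()"
```

```text
F tool [-4.1  5.7 -7.2] T [-1.34 -0.92  0.84] tilt back deg 12.6 a 0.1064 l -0.0007 z 0.2232 g 41.70404318101646 t 41.3
F tool [-1.6  5.1 -5.9] T [-1.85 -0.42  0.78] tilt back deg 4.6 a 0.0922 l -0.0013 z 0.2360 g 39.70302164554596 t 41.7
[['top', 0.2017, 0.2373, 0.3756, 0.3655], ['scene', 0.1956, 0.2435, 0.2722, 0.3739]] tip a 0.093 l -0.001 z 0.236 F [ 3.4 -5.6  3.8] t 41.8
```

```bash

python3 -m handwheel '[{"ax":0,"ay":-0.5,"az":0,"x":0.44,"y":0,"z":-0.29,"fingers":1},{"ax":0,"ay":-0.5,"az":0,"x":0.44,"y":0,"z":-0.29,"fingers":1},{"ax":0,"ay":0,"az":0,"x":0,"y":0,"z":0,"fingers":1},{"ax":0,"ay":0,"az":0,"x":0,"y":0,"z":0,"fingers":1}]' >/dev/null
python3 -c "
from h import *
ft()"
python3 -m handwheel '[{"ax":0,"ay":-0.3,"az":0,"x":0.26,"y":0,"z":-0.16,"fingers":1},{"ax":0,"ay":0,"az":0,"x":0,"y":0,"z":0,"fingers":1}]' >/dev/null
python3 -c "
from h import *
ft()"
python3 -m handwheel '[{"ax":0,"ay":-0.2,"az":0,"x":0.17,"y":0,"z":-0.1,"fingers":1},{"ax":0,"ay":0,"az":0,"x":0,"y":0,"z":0,"fingers":1}]' >/dev/null
python3 -c "
from h import *
ft()"
```

```text
F tool [ 1.3  7.4 -1.3] T [-1.71  0.2   0.09] tilt back deg -3.3 a 0.0744 l -0.0015 z 0.2476 g 37.617371713058674 t 42.2
F tool [-0.   9.2 -2.8] T [-1.68  0.15 -0.04] tilt back deg -5.8 a 0.0692 l -0.0016 z 0.2505 g 37.04110085964203 t 42.4
F tool [-3.3  8.4 -2.5] T [-1.77 -0.21 -0.2 ] tilt back deg -7.5 a 0.0667 l -0.0016 z 0.2521 g 36.63670131035815 t 42.6
```

```bash

python3 -m handwheel '[{"ax":0,"ay":-0.1,"az":0,"x":0.13,"y":0,"z":-0.05,"fingers":1},{"ax":0,"ay":0,"az":0,"x":0,"y":0,"z":0,"fingers":1}]' >/dev/null
python3 -c "
from h import *
ft()"
python3 -m handwheel '[{"ax":0,"ay":-0.1,"az":0,"x":0.1,"y":0,"z":-0.03,"fingers":1},{"ax":0,"ay":0,"az":0,"x":0,"y":0,"z":0,"fingers":1}]' >/dev/null
python3 -c "
from h import *
ft()"
```

```text
F tool [-12.    9.3  -0.7] T [-2.05 -1.6   0.19] tilt back deg -8.7 a 0.0672 l -0.0017 z 0.2523 g 35.9799937502612 t 42.8
F tool [-20.    9.1   0.2] T [-2.21 -2.67  0.06] tilt back deg -9.8 a 0.0675 l -0.0017 z 0.2526 g 35.430305961635895 t 43.0
```

The lid is at its stop (position no longer changes while the force rises). I'll release and withdraw along the fingers.

```bash

python3 -m handwheel '[{"ax":0,"ay":0,"az":0,"x":-0.05,"y":0,"z":0,"fingers":0.1},{"ax":0,"ay":0,"az":0,"x":0,"y":0,"z":0,"fingers":-1},{"ax":0,"ay":0,"az":0,"x":0,"y":0,"z":0,"fingers":-1},{"ax":0,"ay":0,"az":0,"x":0,"y":0,"z":0,"fingers":-1},{"ax":0,"ay":0,"az":0,"x":0,"y":0,"z":0,"fingers":-1}]' |grep -E 'wrist|open'
python3 -m handwheel '[{"ax":0,"ay":0,"az":0,"x":0,"y":0,"z":0,"fingers":-1},{"ax":0,"ay":0,"az":0,"x":0,"y":0,"z":-0.5,"fingers":-1},{"ax":0,"ay":0,"az":0,"x":0,"y":0,"z":-0.8,"fingers":-1},{"ax":0,"ay":0,"az":0,"x":0,"y":0,"z":-0.8,"fingers":-1},{"ax":0,"ay":0,"az":0,"x":0,"y":0,"z":-0.8,"fingers":-1}]' |grep -E 'eef|wrist|open'
python3 -m handwheel '[{"ax":0,"ay":0,"az":0,"x":0,"y":0,"z":-1,"fingers":-1},{"ax":0,"ay":0,"az":0,"x":0,"y":0,"z":-1,"fingers":-1},{"ax":0,"ay":0,"az":0,"x":-1,"y":0,"z":-0.5,"fingers":-1},{"ax":0,"ay":0,"az":0,"x":-1,"y":0,"z":0,"fingers":-1},{"ax":0,"ay":0,"az":0,"x":-1,"y":0,"z":0,"fingers":-1}]' |grep -E 'eef|wrist|open'
python3 -m handwheel '[{"ax":0,"ay":0,"az":0,"x":-1,"y":0,"z":0,"fingers":-1},{"ax":0,"ay":0,"az":0,"x":-1,"y":0,"z":0,"fingers":-1},{"ax":0,"ay":0,"az":0,"x":-1,"y":0,"z":0,"fingers":-1},{"ax":0,"ay":0,"az":0,"x":0,"y":0,"z":0,"fingers":-1},{"ax":0,"ay":0,"az":0,"x":0,"y":0,"z":0,"fingers":-1}]' |grep -E 'eef|wrist|open'
python3 - <<'E'
from h import *
for n in ('scene','wrist','top'):
    im,d,c=save(n,n+'12'); P=cloud(c,d); q=P[...,:2]-[.5896,.429]; a=-(q@[.756,.655]); l=q@[-.655,.756]
    print(n,[(round(float(z0),2),int(k.sum()),a[k].min().round(3),np.median(a[k]).round(3),a[k].max().round(3)) for z0 in np.arange(.14,.36,.03) for k in [(d>0)&(abs(l)<.02)&(abs(a-.03)<.09)&(P[...,2]>=z0)&(P[...,2]<z0+.03)] if k.any()])
z=np.load('pics/scene12.npz'); P=cloud({k:z[k] for k in z.files},z['d']); k=(np.hypot(P[...,0]-.493,P[...,1]+.206)<.012)&(P[...,2]>.078)&(P[...,2]<.16); print('rod',k.sum(),P[k].mean(0),P[k][:,2].max())
E
```

```text
wrist_force: [0.5, -0.5, 0.3]
opening: 0.0851
eef_pos: [0.5493, 0.3949, 0.3117]
wrist_force: [1.2, 0.5, -0.9]
opening: 0.0854
eef_pos: [0.5123, 0.3586, 0.3701]
wrist_force: [0.3, -0.6, -0.1]
opening: 0.0855
eef_pos: [0.4693, 0.3186, 0.3795]
wrist_force: [0.6, -0.6, -0.4]
opening: 0.0854
scene [(0.14, 32, np.float64(-0.007), np.float64(-0.003), np.float64(0.001)), (0.17, 34, np.float64(0.001), np.float64(0.005), np.float64(0.009)), (0.2, 49, np.float64(0.008), np.float64(0.014), np.float64(0.02)), (0.23, 63, np.float64(0.017), np.float64(0.025), np.float64(0.032)), (0.26, 132, np.float64(0.031), np.float64(0.044), np.float64(0.087)), (0.29, 95, np.float64(0.053), np.float64(0.062), np.float64(0.087)), (0.32, 40, np.float64(0.063), np.float64(0.067), np.float64(0.072))]
wrist [(0.23, 615, np.float64(0.021), np.float64(0.026), np.float64(0.031)), (0.26, 2465, np.float64(0.03), np.float64(0.043), np.float64(0.086)), (0.29, 1715, np.float64(0.053), np.float64(0.06), np.float64(0.086)), (0.32, 912, np.float64(0.062), np.float64(0.066), np.float64(0.071))]
top []
rod 65 [ 0.48962851 -0.20350595  0.10928918] 0.1425165401676041
```

Depth shows the lid standing at about 1.25 rad by itself, the rod seated in its own hole and the gripper clear, so I'll hand the job in.

```bash
python3 -c "
from h import *
print(ticket.finish_job())"
```

```text
the job is handed in; nothing more can be done
None
```

The job is handed in: the latch let go at about 10 N and the lid popped up, the rod is back seated in its own hole, and the lid stands fully open by itself; while raising it, the wrist force rose to about 60 N, against the 120 N limit.

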